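Load the canner and clamp its lid in cross order

TASK

Load every tin from the wooden tray into the canner, then set the lid on and tighten the four wing nuts, turning each one half a turn clockwise until it stops. Tighten in cross order, each first nut followed by the one diagonally opposite and only then the other diagonal pair, so that the lid is drawn down evenly; leave the salt mill, the mug and the jam jar where they are.

Things in the scene. Friction and masses are not known exactly. Their poses are not given: they have to be found in the camera images.
- canner: oblong aluminium canner pan, fixed. Origin: centre of its underside on the worktop; z up, x along its long side (away from the robot), y to its left. Loop handles at both x ends reach x = +-128 mm at z = 64 mm. Studs with wing nuts at x = +-70, y = +-118 mm. Three tins fit standing in a row at x = -66, 0, +66 mm, y = 0.
- canner_mouth (a point): centre of the pan's mouth, level with its rim 92 mm above the worktop, axes as the canner's. The inside is 204 (x) by 140 (y) mm, its floor 4 mm above the worktop; an outer flange measures 236 x 172 mm. Four spring-loaded rubber pads on the flange stand 5 mm above the rim and carry the lid.
- lid_handle (a point): middle of the black bar handle of the loose aluminium lid; x along the bar and the lid's long side, z up. The bar is 90 mm long, 18 mm wide (y), from 15 mm above to 11 mm below this point. Lying on the worktop it is 54 mm up; resting on the canner's pads about 138 mm, fully drawn down by the nuts about 134 mm above the worktop.
- lid_step (a point): centre of the underside of the lid, 54 mm below lid_handle, same axes. The lid is 236 (x) by 172 (y) mm, 0.55 kg, and goes on either way round. Its plate lies from 12 to 20 mm above this point; below it a locating step 196 x 132 mm drops into the pan's mouth with 4 mm play all round.
- tray: low wooden tray fixed to the worktop, 214 (x) by 74 (y) mm, walls 30 mm high and 4 mm thick, with three pockets in a row along x (at x = -70, 0, +70 mm). Origin: centre of its underside.
- nut_fl (a joint): turn of the near left wing nut, rad: starts between 0 and 0.3 (slack, its clamp finger pointing away from the pan), stop at 3.14 = tight (clamp finger over the lid). Grows clockwise seen from above; stays where it is left; takes 0.1 to 0.3 N m. Its diagonal opposite is the far right nut.
- nut_fl_grip (a point): grip point of the near left wing nut, on its axis, 150 mm above the worktop slack, sinking evenly to 137 mm tight. Its y axis lies along the wing and turns with it; the wing is an upright black plate 54 mm long, 10 mm thick, from 10 mm above to 20 mm below this point. Under it a steel clamp finger 14 mm wide reaches 42 mm from the axis, its top 26 mm below this point.
- nut_fr (a joint): turn of the near right wing nut, rad: starts between 0 and 0.3 (slack, its clamp finger pointing away from the pan), stop at 3.14 = tight (clamp finger over the lid). Grows clockwise seen from above; stays where it is left; takes 0.1 to 0.3 N m. Its diagonal opposite is the far left nut.
- nut_fr_grip (a point): grip point of the near right wing nut, on its axis, 150 mm above the worktop slack, sinking evenly to 137 mm tight. Its y axis lies along the wing and turns with it; the wing is an upright black plate 54 mm long, 10 mm thick, from 10 mm above to 20 mm below this point. Under it a steel clamp finger 14 mm wide reaches 42 mm from the axis, its top 26 mm below this point.
- nut_bl (a joint): turn of the far left wing nut, rad: starts between 0 and 0.3 (slack, its clamp finger pointing away from the pan), stop at 3.14 = tight (clamp finger over the lid). Grows clockwise seen from above; stays where it is left; takes 0.1 to 0.3 N m. Its diagonal opposite is the near right nut.
- nut_bl_grip (a point): grip point of the far left wing nut, on its axis, 150 mm above the worktop slack, sinking evenly to 137 mm tight. Its y axis lies along the wing and turns with it; the wing is an upright black plate 54 mm long, 10 mm thick, from 10 mm above to 20 mm below this point. Under it a steel clamp finger 14 mm wide reaches 42 mm from the axis, its top 26 mm below this point.
- nut_br (a joint): turn of the far right wing nut, rad: starts between 0 and 0.3 (slack, its clamp finger pointing away from the pan), stop at 3.14 = tight (clamp finger over the lid). Grows clockwise seen from above; stays where it is left; takes 0.1 to 0.3 N m. Its diagonal opposite is the near left nut.
- nut_br_grip (a point): grip point of the far right wing nut, on its axis, 150 mm above the worktop slack, sinking evenly to 137 mm tight. Its y axis lies along the wing and turns with it; the wing is an upright black plate 54 mm long, 10 mm thick, from 10 mm above to 20 mm below this point. Under it a steel clamp finger 14 mm wide reaches 42 mm from the axis, its top 26 mm below this point.
- tin0_centre (a point): centre of a tin can, 57 mm diameter, 72 mm high, 0.18 kg, z along its axis; at the start it stands in a pocket of the tray, this point about 40 mm above the worktop. Absent in some starts.
- tin1_centre (a point): centre of a tin can, 57 mm diameter, 72 mm high, 0.18 kg, z along its axis; at the start it stands in a pocket of the tray, this point about 40 mm above the worktop. Absent in some starts.
- tin2_centre (a point): centre of a tin can, 57 mm diameter, 72 mm high, 0.18 kg, z along its axis; at the start it stands in a pocket of the tray, this point about 40 mm above the worktop. Absent in some starts.
- salt_mill: bystander: the light wooden salt mill, 150 mm high, 58 mm wide, stands on the worktop behind the work, leave alone. Origin: centre of its underside.
- mug: bystander: the white patterned mug, 95 mm high, 92 mm wide with a handle, stands on the worktop behind the work, leave alone. Origin: centre of its underside.
- jam_jar: bystander: the jam jar, 84 mm high, 68 mm wide, stands on the worktop behind the work, leave alone. Origin: centre of its underside.

How it is judged:
By the outcome, as a careful person would: the job done as asked, in the order asked, and still so for the second after the job is handed in, with the robot touching nothing.
Of tin0, tin1, tin2 only 2 to 3 are there at a start; the rules pass over those that are not, and their reading is None.
At some moment in a run one of tin0, tin1, tin2 may be knocked a few centimetres aside while the robot is not near it.
It also fails if it takes over 210 s, if anything falls off the work surface, if the arm or the gripper's body presses on something with over 40 N, if the wrist force passes 120 N, or if a joint passes its speed limit or range.

ROBOT

A 6-joint arm with a two-finger parallel gripper is mounted at the origin on a cart in front of the work surface, level with it; the furniture and walls round the work are solid. World frame = base frame: x ahead of the robot, y to its left, z up, the work surface at z = 0. Lengths are in mm, angles in rad, forces in N, time in s.
With the tool pointing down it reaches from about 325 to 875 mm from the base axis. Payload 4.4 kg.
Tool frame: the origin (TCP) lies on the centre line of the jaws, within the pads' length; the fingertips stand r.finger_overhang ahead of it and the grasp point (between the pads) lies 2 mm behind it (r.finger_overhang is the distance from the TCP to the fingertips, in mm); z points along the fingers, y is the direction in which the jaws open and shut (so a half turn about z gives the same grasp; the last joint's range is limited). The gripper opens to 85 mm and grips with 20 to 120 N. Pads are 22 mm wide; open, the fingers measure 114 mm over their backs; the gripper's body (76 mm by 85 mm) begins 54 mm behind the grasp point. The pads swing forward as they close: fully open they stand 13 mm farther back than shut.
Start: joints at [1.062, 0.207, 1.542, -0, 1.393, -0.15], TCP at [201.383, 538.584, 248.282] pointing down, gripper open.
Joint ranges: [-2.73, 2.73], [-0.86, 2.22], [0.23, 2.46], [-1.11, 4.25], [0.08, 2.63], [-2.82, 2.82]. Speed limits (rad/s): [2.79, 2.79, 3.14, 3.14, 3.14, 3.14].

INTERFACE

Orientations are given as a unit quaternion [x, y, z, w].
In Python, from station import r, cams gives the robot as it stands.
- The arm moves only by the shell command python3 -m handwheel 'ROWS' [FORCE]. ROWS is JSON, a list of rows, each an object with "offset": the shift along the tool's x, y, z in cm, a list of three; "turn": the turn, a rotation vector about the tool's x, y, z in rad, a list of three; "hand": the closure, from -1 (fully open) to 1 (shut). A call has 1 to 5 rows; each row shifts and turns the pose as measured when the row begins, along the tool's axes as they then stand; what a row does not reach is not made up. A row lasts 1/12 s, in which the tool goes at most 41.7 mm and 7.16 degrees, less where a joint would pass 70% of its speed; a pose out of reach is approached as far as the arm can. A call with a gripper value outside its range is refused whole. The fingers move at their own pace and stop on an object; FORCE is the grip in N (left out, the last holds). Time passes only in rows, so rows that do not move let the fingers close. It gives the time, the measured TCP pose, the force and the opening at its end, in the units of the state.
- r.observe(): the state, without advancing time (a new reading comes with each control period).
- cams.get_image(name): name is "scene" or "top" or "wrist"; returns a dict with "pixels" (400x640x3 uint8, red, green, blue), "mtx" (3x3 intrinsics, pixels), "eye" and "rotation" of the camera in the world; the wrist camera has in their place "T_tool_cam" (4x4, takes a point from camera to tool coordinates, whose origin is the TCP and whose axes are the flange's). Camera axes: x right, y down, z forward; pixel columns grow to the right and rows downward; lengths in mm; the calibration is good to about 2 mm. A picture is of the moment at which its call begins: read the wrist's pose just before it. There is no depth.
- r.finish_job(): hands the job in, once; it reports no verdict.
The state is a dict: "time": time; "q": joint angles; "qd": joint speeds; "tau": joint torques, N m; "tcp_pos": TCP position; "tcp_rot": TCP orientation; "wrist_force": force on the tool from outside, world axes, zero at the start; "moment": the same for the moment, N m; "finger_gap": finger opening in mm.
Only numpy, scipy, OpenCV 4.12 (cv2) and the standard library are available. Lean on these libraries where they do the work, as an engineer would, in place of code of your own. Each camera call takes 0.05 s, during which the arm holds its last target. There are 200 camera calls.

## Working session

There is one attempt and no reset: what is moved stays moved. The work goes in short steps, Python scripts to look and compute and a shell command to move; the robot and the scene stay as the last step left them, time stands still between calls to the robot, and variables do not carry over. Pictures are saved under pics/ and viewed, about 12 in all and at most 16, crops included, and the job is handed in when it is done.

```bash
ls; mkdir -p pics; python3 - <<'E'
from station import r,cams
import cv2
print(r.observe(), r.finger_overhang)
for n in ("scene","top"):
    d=cams.get_image(n); cv2.imwrite(f"pics/{n}0.png",d["pixels"][:,:,::-1]); print(n,d["mtx"],d["eye"],d["rotation"])
E
```

```text
pics
{'time': 0.0, 'q': array([ 1.06252529e+00,  2.07440423e-01,  1.54296830e+00,  2.56142087e-05,
        1.39350341e+00, -1.50547640e-01]), 'qd': array([0.00153136, 0.0004721 , 0.00080736, 0.00212348, 0.00101078,
       0.00194676]), 'tau': array([ 1.40704225e-03, -3.83038974e+01, -2.91592276e+01, -1.89285802e-04,
        1.07213456e-02,  3.17139424e-06]), 'tcp_pos': array([201.00473376, 537.94976638, 247.10731999]), 'tcp_rot': array([ 1.77911666e-01,  9.84045778e-01, -1.09331048e-03, -3.87084517e-04]), 'wrist_force': array([-0.37186051, -0.23263217,  0.01759638]), 'moment': array([-0.02843296, -0.02442696, -0.0109929 ]), 'finger_gap': 85.09308225601791} 17.0
scene [[461.9918984    0.         316.68179705]
 [  0.         461.9918984  205.67251234]
 [  0.           0.           1.        ]] [ -37.95769822 -279.58285377 1220.34778394] [ 0.80323168 -0.53090884  0.1550898  -0.22113757]
top [[380.06358495   0.         324.10204493]
 [  0.         380.06358495 195.60916294]
 [  0.           0.           1.        ]] [ 219.08092452  -35.42527976 1373.91945949] [ 0.73091271 -0.66901863  0.09223508 -0.09835328]
```

View pics/scene0.png

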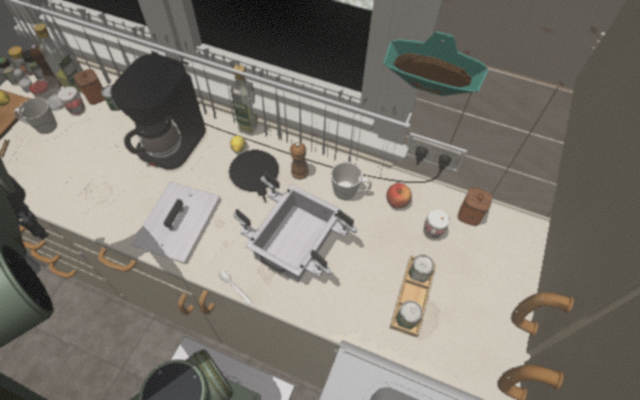

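View pics/top0.png

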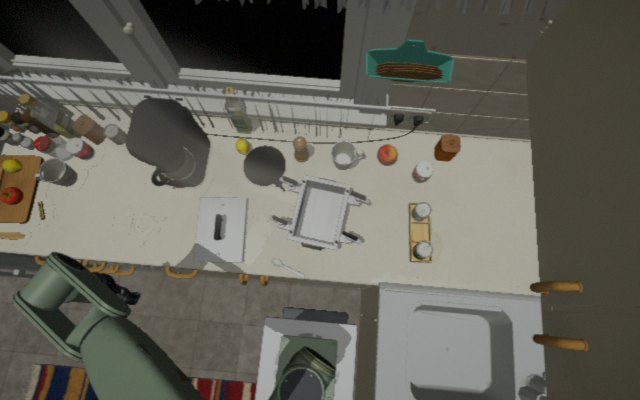

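The scene shows two tins in the tray (top view around (422,211) and (423,249)), the lid to the left with its handle at (219,227), and the canner around (322,212) with four nuts. I'll enlarge the top view for measuring.

```bash
cat > h.py <<'E'
from station import r,cams
import numpy as np, cv2, sys
from scipy.spatial.transform import Rotation as R
def cam(name):
    s=r.observe(); d=cams.get_image(name); K=np.array(d["mtx"])
    if "eye" in d:
        rot=np.array(d["rotation"]); M=R.from_quat(rot).as_matrix() if rot.shape==(4,) else rot
        e=np.array(d["eye"])
    else:
        T=np.eye(4);T[:3,:3]=R.from_quat(s["tcp_rot"]).as_matrix();T[:3,3]=s["tcp_pos"]
        C=T@np.array(d["T_tool_cam"]); M,e=C[:3,:3],C[:3,3]
    return d["pixels"][:,:,::-1].copy(),K,M,e
def ray(c,u,v,z):
    _,K,M,e=c; d=M@np.linalg.solve(K,[u,v,1.]); return (e+d*(z-e[2])/d[2])[:2]
def proj(c,P):
    _,K,M,e=c; q=(np.atleast_2d(P)-e)@M@K.T; return q[:,:2]/q[:,2:]
def save(c,name): 
    cv2.imwrite(f"pics/{name}.png",c[0]); np.savez(f"pics/{name}.npz",*c)
def load(name):
    d=np.load(f"pics/{name}.npz"); return [d[f"arr_{i}"] for i in range(4)]
def st():
    s=r.observe(); m=R.from_quat(s["tcp_rot"]).as_matrix()
    print("t %.2f"%s["time"],"p",s["tcp_pos"].round(1),"x",m[:,0].round(3),"y",m[:,1].round(3),"z",m[:,2].round(3),"F",s["wrist_force"].round(1),"gap %.1f"%s["finger_gap"],"q",s["q"].round(2))
def go(x,y,z,yaw=None):
    """prints tool-frame offset cm to (x,y,z), and turn about tool z to bring tool y axis to direction yaw (mod pi)"""
    s=r.observe(); m=R.from_quat(s["tcp_rot"]).as_matrix()
    o=m.T@(np.array([x,y,z])-s["tcp_pos"])/10
    # tilt correction
    zt=m.T@np.array([0,0,-1.]); tilt=np.cross([0,0,1],zt)
    t=None
    if yaw is not None:
        cur=np.arctan2(m[1,1],m[0,1]); t=-((yaw-cur+np.pi/2)%np.pi-np.pi/2)
    print("offset cm",o.round(2),"turn z",None if t is None else round(t,3),"tilt",tilt.round(3),"q6",s["q"][5].round(2))
E
python3 - <<'E'
from h import *
c=cam("top"); save(c,"top1")
cv2.imwrite("pics/crop1.png",cv2.resize(c[0][165:275,190:450],None,fx=3,fy=3,interpolation=cv2.INTER_CUBIC))
for n,u,v,z in [("tinA",422,211,76),("tinB",423,249,76),("handle",219,227,60),("rimTL",302,178,92),("rimTR",349,184,92),("rimBL",293,238,92),("rimBR",339,246,92),("nutTL",290,185,150),("nutTR",357,199,150),("nutBL",283,221,150),("nutBR",350,238,150),("mill",301,150,75),("mug",345,155,80),("jar",424,173,80)]:
    print(n,ray(c,u,v,z).round(0))
st()
E
```

```text
tinA [ 553. -355.]
tinB [ 419. -361.]
handle [436. 349.]
rimTL [631.  75.]
rimTR [624. -92.]
rimBL [415.  84.]
rimBR [402. -74.]
nutTL [584. 108.]
nutTR [ 556. -120.]
nutBL [459. 117.]
nutBR [ 423. -106.]
mill [744.  92.]
mug [736. -70.]
jar [ 693. -358.]
t 0.15 p [201.1 538.1 247.4] x [-0.937  0.35   0.   ] y [ 0.35   0.937 -0.002] z [-0.001 -0.002 -1.   ] F [ 0.3 -0.3  0.4] gap 85.4 q [ 1.06  0.21  1.54 -0.    1.39 -0.15]
```

View pics/crop1.png

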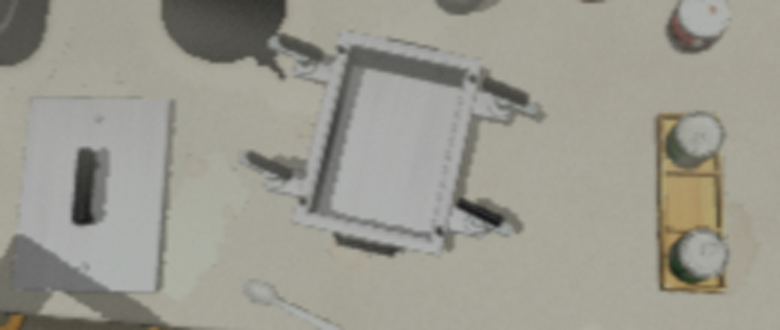

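```bash
cat >> h.py <<'E'
def fit(local,world):
    """2D rigid fit: local->world; returns x,y,yaw,residual"""
    a=np.array(local,float);b=np.array(world); ac,bc=a.mean(0),b.mean(0)
    U,S,V=np.linalg.svd((a-ac).T@(b-bc)); Rm=V.T@np.diag([1,np.linalg.det(V.T@U.T)])@U.T
    t=bc-Rm@ac; return t,np.arctan2(Rm[1,0],Rm[0,0]),(b-(a@Rm.T+t)).round(1)
def at(t,yaw,p): c,s=np.cos(yaw),np.sin(yaw); return np.array([c*p[0]-s*p[1],s*p[0]+c*p[1]])+t
E
python3 - <<'E'
from h import *
c=load("top1")
f=lambda pts,z:[ray(c,u/3+190-.33,v/3+165-.33,z) for u,v in pts]
t,y,res=fit([(118,86),(118,-86),(-118,-86),(-118,86)],f([(340,33),(482,62),(440,250),(296,222)],92)); print("canner",t.round(1),y.round(3),res.tolist())
for n,p in dict(fl=(-70,118),fr=(-70,-118),bl=(70,118),br=(70,-118)).items():
    w=at(t,y,p); print(n,w.round(0), (proj(c,[*w,160])[0]-[190,165])*3)
t,y,res=fit([(118,86),(118,-86),(-118,-86),(-118,86)],f([(30,98),(173,99),(160,290),(15,290)],20)); print("lid",t.round(1),y.round(3),res.tolist())
print("handle",f([(86,187)],69),"tins",f([(699,134),(700,252)],76))
print("tray", f([(658,113),(721,115),(724,291),(660,291)],30))
go(437,345,160,0)
E
```

```text
canner [516.4   2.3] -0.123 [[-4.0, -0.5], [-3.8, 0.3], [5.8, 3.1], [1.9, -2.9]]
fl [461. 128.] [268.33666911 163.53998927]
fr [ 432. -106.] [481.74902781 208.68939071]
bl [600. 111.] [298.37280444  43.45530126]
br [ 571. -123.] [505.87968722  86.10677457]
lid [437.2 351.9] 0.087 [[-1.1, 1.9], [-1.7, -1.9], [1.5, 0.9], [1.4, -0.9]]
handle [array([434.28549225, 348.80885073])] tins [array([ 558.80906474, -357.17713408]), array([ 420.59990458, -360.89675128])]
tray [array([ 592.76337202, -318.29967964]), array([ 597.05046402, -394.84292315]), array([ 384.60627674, -401.21917327]), array([ 378.01365865, -326.70604982])]
offset cm [-28.86  -9.81   8.75] turn z 1.213 tilt [-0.002 -0.     0.   ] q6 -0.15
```

```bash

python3 -m handwheel '[{"offset":[-2,-1.6,-0.4],"turn":[0,0,0],"hand":-1},{"offset":[-3.2,-2.6,-0.4],"turn":[0,0,0],"hand":-1},{"offset":[-3.2,-2.6,-0.4],"turn":[0,0,0],"hand":-1},{"offset":[-3.2,-2.6,-0.4],"turn":[0,0,0],"hand":-1},{"offset":[-3.2,-2.6,-0.4],"turn":[0,0,0],"hand":-1}]' 40
python3 -m handwheel '[{"offset":[-3.2,-2.6,-0.4],"turn":[0,0,0],"hand":-1},{"offset":[-3.2,-2.6,-0.4],"turn":[0,0,0],"hand":-1},{"offset":[-3.2,-2.6,-0.4],"turn":[0,0,0],"hand":-1},{"offset":[-3.2,-2.6,-0.4],"turn":[0,0,0],"hand":-1},{"offset":[-3.2,-2.6,-0.4],"turn":[0,0,0],"hand":-1}]' 
python3 -c "
from h import *
st(); go(516,2,310,1.448)"
```

```text
time: 0.57
tcp_pos: [295.4, 374.2, 264.0]
tcp_rot: [0.171, 0.985, -0.002, -0.003]
wrist_force: [0.8, 0.1, 0.2]
finger_gap: 85.3
time: 0.98
tcp_pos: [400.4, 194.9, 283.1]
tcp_rot: [0.169, 0.986, -0.002, -0.003]
wrist_force: [1.1, 0.6, 0.2]
finger_gap: 85.6
t 0.98 p [400.4 194.9 283.1] x [-0.943  0.334  0.005] y [ 0.334  0.943 -0.006] z [-0.006 -0.004 -1.   ] F [1.1 0.6 0.2] gap 85.6 q [ 0.26 -0.1   1.79 -0.    1.46 -0.97]
offset cm [-17.33 -14.33  -2.69] turn z -0.218 tilt [-0.006 -0.005  0.   ] q6 -0.97
```

```bash

python3 -m handwheel '[{"offset":[-3.3,-2.75,-0.5],"turn":[0,0,0],"hand":-1},{"offset":[-3.3,-2.75,-0.5],"turn":[0,0,0],"hand":-1},{"offset":[-3.3,-2.75,-0.5],"turn":[0,0,0],"hand":-1},{"offset":[-3.3,-2.75,-0.5],"turn":[0,0,0],"hand":-1},{"offset":[-3.3,-2.75,-0.5],"turn":[0,0,0],"hand":-1}]' 
python3 -m handwheel '[{"offset":[0,0,0],"turn":[0,0,-0.11],"hand":-1},{"offset":[0,0,0],"turn":[0,0,-0.11],"hand":-1},{"offset":[0,0,0],"turn":[0,0,0],"hand":-1}]' 
python3 -c "
from h import *
st(); go(516,2,310,1.448); save(cam('wrist'),'w1')"
```

```text
time: 1.4
tcp_pos: [503.3, 15.1, 306.3]
tcp_rot: [0.17, 0.985, -0.002, -0.003]
wrist_force: [0.8, 1.3, -0.8]
finger_gap: 85.1
time: 1.65
tcp_pos: [507.4, 5.3, 306.4]
tcp_rot: [0.063, 0.998, -0.003, -0.002]
wrist_force: [0.2, 0.8, -0.1]
finger_gap: 85.2
t 1.65 p [507.4   5.3 306.4] x [-0.992  0.126  0.004] y [ 0.126  0.992 -0.007] z [-0.005 -0.006 -1.   ] F [ 0.2  0.8 -0.1] gap 85.2 q [-0.16  0.02  1.62 -0.01  1.5  -1.6 ]
offset cm [-0.9  -0.22 -0.36] turn z -0.003 tilt [-0.007 -0.004  0.   ] q6 -1.6
```

View pics/w1.png

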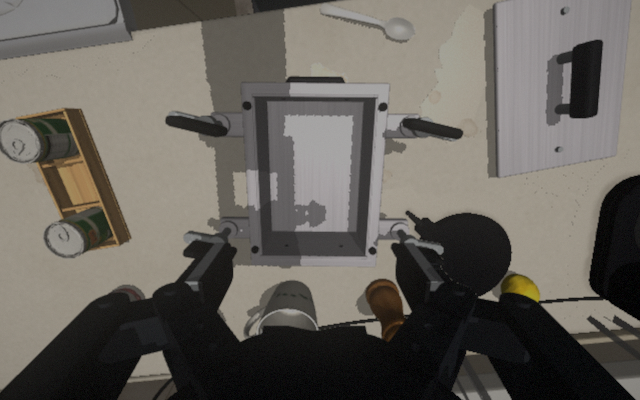

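The wrist view shows the pan flange corners (244,83),(389,84),(383,266),(248,266), the near wings centred at (197,124) and (432,128), tin lids at (34,141) and (78,232), and the lid at the upper right.

```bash
python3 - <<'E'
from h import *
c=load("w1")
f=lambda pts,z:[ray(c,u,v,z) for u,v in pts]
L=[(-118,-86),(-118,86),(118,86),(118,-86)]
t,y,res=fit(L,f([(244,83),(389,84),(383,266),(248,266)],92)); print("canner",t.round(1),y.round(3),res.tolist())
print("nuts near R,L", f([(197,124),(432,128)],160), at(t,y,(-70,-118)),at(t,y,(-70,118)))
print("wing ends",f([(167,116),(227,130)],160),f([(405,123),(461,134)],160))
print("tins",f([(34,141),(78,232)],76),"lid corners",f([(496,3),(497,177),(618,154)],20))
print("x=-66,66",at(t,y,(-66,0)),at(t,y,(66,0)))
go(558,-357,200,1.45)
E
```

```text
canner [516.2   6. ] -0.129 [[1.6, 3.3], [1.4, -3.5], [-1.2, 6.7], [-1.7, -6.5]]
nuts near R,L [array([429.17756211, -96.82676434]), array([460.88716159, 123.8179767 ])] [ 431.56332425 -101.97836519] [461.98768365 132.05231304]
wing ends [array([ 418.48447491, -123.17123051]), array([438.19966714, -69.71029733])] [array([453.07355416,  98.63959052]), array([469.94591106, 151.11323692])]
tins [array([ 420.8781339 , -342.25597883]), array([ 547.75611668, -331.52316659])] lid corners [array([326.70161325, 262.39693392]), array([557.44957103, 276.00554138]), array([544.61016131, 449.79158377])]
x=-66,66 [450.74212561  14.52130682] [581.64064056  -2.49570776]
offset cm [ -9.77 -35.25  10.82] turn z -0.008 tilt [-0.007 -0.004  0.   ] q6 -1.6
```

```bash
python3 - <<'E'
from h import *
d=cams.get_image("wrist"); print(d["mtx"],np.array(d["T_tool_cam"]).round(4)); s=r.observe();print(s["tcp_pos"])
c=load("w1");print(c[2].round(3),c[3])
T=np.array(d["T_tool_cam"])
c2=load("top1")
# predicted pixel of canner model in wrist, pose from top
for n,(P,z) in dict(corner_nr=((-118,-86),92),nl=((-118,86),92),fl=((118,86),92),fr=((118,-86),92)).items():
    w=at(np.array([516.4,2.3]),-.123,P); print(n,proj(c,[*w,z]).round(0))
print(proj(c,[[420.6,-361,76],[559,-357,76]]).round(0))
E
```

```text
[[276.88594388   0.         313.90411078]
 [  0.         276.88594388 197.03447425]
 [  0.           0.           1.        ]] [[-3.00000e-04 -9.60000e-01 -2.79800e-01  7.10827e+01]
 [ 1.00000e+00 -5.00000e-04  7.00000e-04  5.34400e-01]
 [-8.00000e-04 -2.79800e-01  9.60000e-01 -1.24305e+02]
 [ 0.00000e+00  0.00000e+00  0.00000e+00  1.00000e+00]]
[506.75879151   6.50369054 306.22950965]
[[ 0.126  0.954  0.273]
 [ 0.992 -0.12  -0.04 ]
 [-0.006  0.276 -0.961]] [437.49864049  15.54639679 430.9965192 ]
corner_nr [[237.  83.]]
nl [[388.  82.]]
fl [[376. 267.]]
fr [[251. 267.]]
[[ 20. 143.]
 [ 64. 241.]]
```

```bash
python3 - <<'E'
from h import *
c=load("w1"); S=3
im=cv2.resize(c[0][70:280,190:440],None,fx=S,fy=S,interpolation=cv2.INTER_CUBIC)
def poly(pts,z,col):
    w=[[*at(np.array([516.4,3]),-.125,p),z] for p in pts]; q=((proj(c,w)-[190,70])*S).astype(int)
    cv2.polylines(im,[q],True,col,1)
poly([(-118,-86),(-118,86),(118,86),(118,-86)],92,(0,0,255))
poly([(-102,-70),(-102,70),(102,70),(102,-70)],92,(0,255,0))
poly([(-102,-70),(-102,70),(102,70),(102,-70)],4,(255,0,0))
cv2.imwrite("pics/ov1.png",im)
E
```

```text
(no output)
```

View pics/ov1.png

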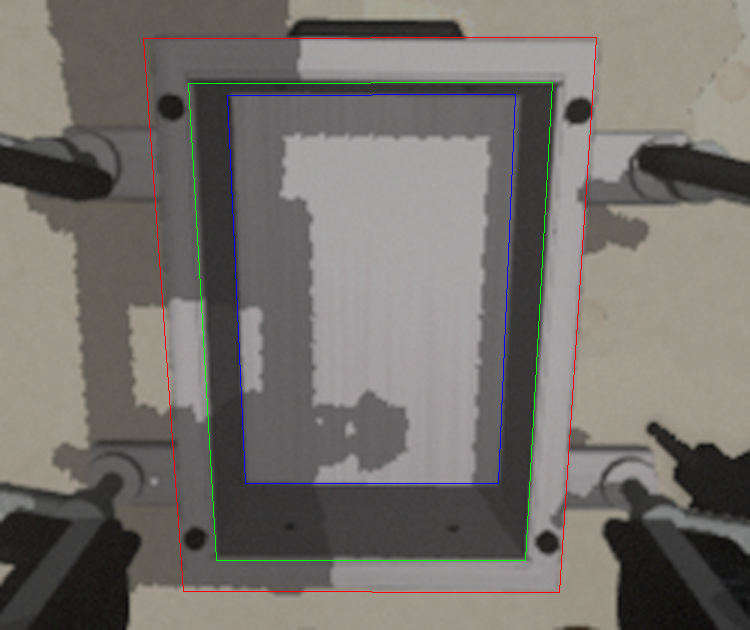

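The overlay shows the canner model (516.4, 3, yaw −0.125) on the picture to within 1–2 mm. Next I move above the far tin.

```bash

python3 -m handwheel '[{"offset":[-1,-3.9,0.5],"turn":[0,0,0],"hand":-1},{"offset":[-1,-3.9,0.5],"turn":[0,0,0],"hand":-1},{"offset":[-1,-3.9,0.5],"turn":[0,0,0],"hand":-1},{"offset":[-1,-3.9,0.5],"turn":[0,0,0],"hand":-1},{"offset":[-1,-3.9,1],"turn":[0,0,0],"hand":-1}]' 
python3 -m handwheel '[{"offset":[-1,-3.9,1],"turn":[0,0,0],"hand":-1},{"offset":[-1,-3.9,1],"turn":[0,0,0],"hand":-1},{"offset":[-1,-3.9,1],"turn":[0,0,0],"hand":-1},{"offset":[-1,-3.9,1],"turn":[0,0,0],"hand":-1},{"offset":[0,0,0],"turn":[0,0,0],"hand":-1}]' 
python3 - <<'E'
from h import *
st(); go(558.8,-357,160,1.447); c=cam('wrist'); save(c,'w2')
im=c[0].copy()
th=np.linspace(0,6.28,40)
for (x,y),z in [((558.8,-357.2),76),((420.6,-361),76)]:
    q=proj(c,np.c_[x+28.5*np.cos(th),y+28.5*np.sin(th),np.full(40,z)]); cv2.polylines(im,[q.astype(int)],True,(0,0,255),1)
cv2.imwrite("pics/ov2.png",im)
E
```

```text
time: 2.17
tcp_pos: [533.1, -186.5, 278.4]
tcp_rot: [0.059, 0.998, -0.001, 0.0]
wrist_force: [1.3, 0.5, -0.3]
finger_gap: 85.2
time: 2.58
tcp_pos: [553.4, -352.4, 233.6]
tcp_rot: [0.064, 0.998, -0.001, -0.001]
wrist_force: [-0.4, 1.1, -0.4]
finger_gap: 85.4
t 2.58 p [ 553.4 -352.4  233.6] x [-0.992  0.129  0.002] y [ 0.129  0.992 -0.001] z [-0.002 -0.001 -1.   ] F [-0.4  1.1 -0.4] gap 85.4 q [-0.7   0.39  1.34 -0.    1.41 -2.14]
offset cm [-0.61 -0.37  7.36] turn z -0.005 tilt [-0.001 -0.002  0.   ] q6 -2.14
```

View pics/ov2.png

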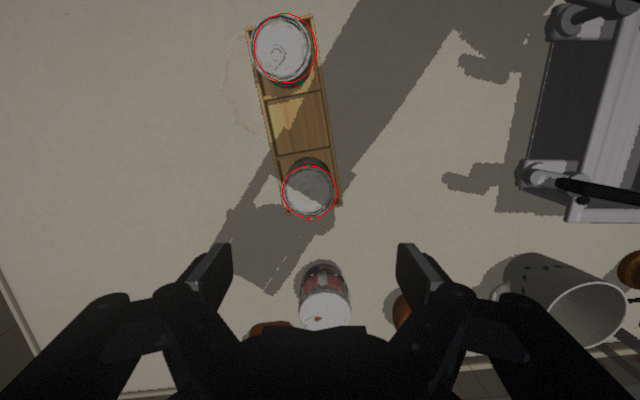

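The two red rings lie on both tin tops. I descend on the far tin and grip it.

```bash

python3 -m handwheel '[{"offset":[-0.6,-0.4,3],"turn":[0,0,0],"hand":-1},{"offset":[0,0,3.5],"turn":[0,0,0],"hand":-1},{"offset":[0,0,3.5],"turn":[0,0,0],"hand":-1},{"offset":[0,0,3.5],"turn":[0,0,0],"hand":-1},{"offset":[0,0,2.5],"turn":[0,0,0],"hand":-1}]' 40
python3 -c "
from h import *
st(); go(558.5,-357,58,1.447)"
```

```text
time: 3.05
tcp_pos: [568.4, -352.2, 81.7]
tcp_rot: [0.066, 0.998, -0.004, 0.008]
wrist_force: [0.1, 0.1, -0.4]
finger_gap: 85.5
t 3.05 p [ 568.4 -352.2   81.7] x [-0.991  0.131 -0.017] y [ 0.131  0.991 -0.007] z [ 0.016 -0.009 -1.   ] F [ 0.1  0.1 -0.4] gap 85.5 q [-0.69  0.55  1.44  0.    1.13 -2.13]
offset cm [ 0.96 -0.58  2.36] turn z -0.008 tilt [-0.007  0.017  0.   ] q6 -2.13
```

```bash

python3 -m handwheel '[{"offset":[0.9,-0.5,0],"turn":[0,0.017,0],"hand":-1},{"offset":[0,0,1.2],"turn":[0,0,0],"hand":-1},{"offset":[0,0,1],"turn":[0,0,0],"hand":-1},{"offset":[0,0,0],"turn":[0,0,0],"hand":-1}]' 40
python3 -c "
from h import *
st(); go(558.5,-357,58,1.447)"
python3 -m handwheel '[{"offset":[0,0,0],"turn":[0,0,0],"hand":1},{"offset":[0,0,0],"turn":[0,0,0],"hand":1},{"offset":[0,0,0],"turn":[0,0,0],"hand":1},{"offset":[0,0,0],"turn":[0,0,0],"hand":1},{"offset":[0,0,0],"turn":[0,0,0],"hand":1}]' 40
python3 -m handwheel '[{"offset":[0,0,0],"turn":[0,0,0],"hand":1},{"offset":[0,0,0],"turn":[0,0,0],"hand":1},{"offset":[0,0,0],"turn":[0,0,0],"hand":1}]' 40
```

```text
time: 3.38
tcp_pos: [556.0, -347.9, 54.4]
tcp_rot: [0.064, 0.998, 0.0, -0.005]
wrist_force: [0.7, 0.3, -0.8]
finger_gap: 85.4
t 3.38 p [ 556.  -347.9   54.4] x [-0.992  0.129  0.01 ] y [ 0.129  0.992 -0.   ] z [-0.01   0.001 -1.   ] F [ 0.7  0.3 -0.8] gap 85.4 q [-0.69  0.58  1.46 -0.01  1.11 -2.13]
offset cm [-0.36 -0.87 -0.36] turn z -0.005 tilt [-0.   -0.01  0.  ] q6 -2.13
time: 3.8
tcp_pos: [561.2, -356.2, 65.0]
tcp_rot: [0.065, 0.998, -0.009, 0.002]
wrist_force: [-2.1, 0.3, -2.9]
finger_gap: 56.0
time: 4.05
tcp_pos: [560.9, -355.5, 65.3]
tcp_rot: [0.065, 0.998, -0.008, 0.002]
wrist_force: [-0.5, 0.3, -0.9]
finger_gap: 56.5
```

```bash

python3 -m handwheel '[{"offset":[0,0,-1.5],"turn":[0,0,0],"hand":1},{"offset":[0,0,-3],"turn":[0,0,0],"hand":1},{"offset":[0,0,-3.5],"turn":[0,0,0],"hand":1},{"offset":[0,0,-3.5],"turn":[0,0,0],"hand":1},{"offset":[0,0,-3.5],"turn":[0,0,0],"hand":1}]' 
python3 -m handwheel '[{"offset":[0,0,-2],"turn":[0,0,0],"hand":1},{"offset":[0,1,0],"turn":[0,0,0],"hand":1},{"offset":[0,2,0],"turn":[0,0,0],"hand":1},{"offset":[0,3,0],"turn":[0,0,0],"hand":1},{"offset":[0,3,0],"turn":[0,0,0],"hand":1}]' 
python3 -c "
from h import *
st(); go(582,-5,245,1.446)"
```

```text
time: 4.47
tcp_pos: [555.1, -348.4, 209.7]
tcp_rot: [0.065, 0.998, -0.002, -0.008]
wrist_force: [0.3, 0.1, -1.6]
finger_gap: 56.0
time: 4.88
tcp_pos: [571.8, -263.4, 245.6]
tcp_rot: [0.069, 0.998, -0.009, 0.004]
wrist_force: [0.0, 0.8, -1.2]
finger_gap: 56.5
t 4.88 p [ 571.8 -263.4  245.6] x [-0.991  0.137 -0.009] y [ 0.137  0.99  -0.017] z [ 0.006 -0.018 -1.   ] F [ 0.   0.8 -1.2] gap 56.5 q [-0.56  0.31  1.41 -0.01  1.4  -1.99]
offset cm [ 2.54 25.73 -0.41] turn z -0.013 tilt [-0.017  0.009  0.   ] q6 -1.99
```

```bash

python3 -m handwheel '[{"offset":[0.3,3.2,0],"turn":[0,0,0],"hand":1},{"offset":[0.3,3.4,-0.1],"turn":[-0.01,0,0],"hand":1},{"offset":[0.3,3.4,-0.1],"turn":[0,0,0],"hand":1},{"offset":[0.3,3.4,-0.1],"turn":[0,0,0],"hand":1},{"offset":[0.3,3.4,-0.1],"turn":[0,0,0],"hand":1}]' 
python3 -m handwheel '[{"offset":[0.3,3,0],"turn":[0,0,0],"hand":1},{"offset":[0.3,2.5,0],"turn":[0,0,0],"hand":1},{"offset":[0.3,1.5,0],"turn":[0,0,0],"hand":1},{"offset":[0,0,0],"turn":[0,0,0],"hand":1},{"offset":[0,0,0],"turn":[0,0,0],"hand":1}]' 
python3 -c "
from h import *
st(); go(582,-5,70,1.446)"
```

```text
time: 5.3
tcp_pos: [576.1, -82.4, 242.5]
tcp_rot: [0.07, 0.998, -0.0, 0.001]
wrist_force: [-0.2, 0.3, -1.3]
finger_gap: 56.3
time: 5.72
tcp_pos: [570.4, 5.9, 237.0]
tcp_rot: [0.063, 0.998, 0.004, -0.005]
wrist_force: [0.1, 0.3, -1.7]
finger_gap: 56.4
t 5.72 p [570.4   5.9 237. ] x [-0.992  0.126  0.01 ] y [0.126 0.992 0.007] z [-0.009  0.008 -1.   ] F [ 0.1  0.3 -1.7] gap 56.4 q [-0.14  0.21  1.56  0.01  1.38 -1.59]
offset cm [-1.46 -1.05 16.68] turn z -0.002 tilt [ 0.007 -0.01   0.   ] q6 -1.59
```

```bash

python3 -m handwheel '[{"offset":[-1.4,-1,0],"turn":[0.007,-0.01,0],"hand":1},{"offset":[0,0,0],"turn":[0,0,0],"hand":1},{"offset":[0,0,0],"turn":[0,0,0],"hand":1}]' 
python3 -c "
from h import *
st(); go(582,-5,70,1.446)"
```

```text
time: 5.97
tcp_pos: [582.3, -6.6, 235.0]
tcp_rot: [0.063, 0.998, -0.0, -0.001]
wrist_force: [0.4, -0.1, -1.5]
finger_gap: 56.1
t 5.97 p [582.3  -6.6 235. ] x [-0.992  0.126  0.003] y [ 0.126  0.992 -0.001] z [-0.003 -0.001 -1.   ] F [ 0.4 -0.1 -1.5] gap 56.1 q [-0.16  0.23  1.54 -0.    1.37 -1.6 ]
offset cm [1.00e-02 1.70e-01 1.65e+01] turn z -0.001 tilt [-0.001 -0.003  0.   ] q6 -1.6
```

```bash

python3 -m handwheel '[{"offset":[0,0.1,2],"turn":[0,0,0],"hand":1},{"offset":[0,0,2.5],"turn":[0,0,0],"hand":1},{"offset":[0,0,2.5],"turn":[0,0,0],"hand":1},{"offset":[0,0,1.5],"turn":[0,0,0],"hand":1},{"offset":[0,0,0],"turn":[0,0,0],"hand":1}]' 
python3 -c "
from h import *
st(); go(582,-5,70,1.446)"
```

```text
time: 6.38
tcp_pos: [585.4, -12.2, 149.3]
tcp_rot: [0.068, 0.998, -0.001, 0.002]
wrist_force: [-0.9, 0.1, -2.6]
finger_gap: 56.2
t 6.38 p [585.4 -12.2 149.3] x [-0.991  0.135 -0.004] y [ 0.135  0.991 -0.002] z [ 0.004 -0.002 -1.   ] F [-0.9  0.1 -2.6] gap 56.2 q [-0.17  0.32  1.61 -0.    1.2  -1.6 ]
offset cm [0.47 0.68 7.93] turn z -0.011 tilt [-0.002  0.004  0.   ] q6 -1.6
```

```bash

python3 -m handwheel '[{"offset":[0.4,0.6,1],"turn":[0,0,0],"hand":1},{"offset":[0,0,2],"turn":[0,0,0],"hand":1},{"offset":[0,0,2],"turn":[0,0,0],"hand":1},{"offset":[0,0,1],"turn":[0,0,0],"hand":1},{"offset":[0,0,0],"turn":[0,0,0],"hand":1}]' 
python3 -c "
from h import *
st(); go(582,-5,66,1.446)"
```

```text
time: 6.8
tcp_pos: [583.9, -8.5, 90.3]
tcp_rot: [0.071, 0.997, -0.001, 0.004]
wrist_force: [0.0, -0.3, -1.2]
finger_gap: 56.1
t 6.80 p [583.9  -8.5  90.3] x [-0.99   0.141 -0.007] y [ 0.141  0.99  -0.002] z [ 0.007 -0.003 -1.   ] F [ 0.  -0.3 -1.2] gap 56.1 q [-0.16  0.4   1.65 -0.    1.09 -1.59]
offset cm [0.25 0.33 2.43] turn z -0.017 tilt [-0.002  0.007  0.   ] q6 -1.59
```

```bash

python3 -m handwheel '[{"offset":[0.2,0.3,0.8],"turn":[0,0.005,-0.015],"hand":1},{"offset":[0,0,0.8],"turn":[0,0,0],"hand":1},{"offset":[0,0,0.6],"turn":[0,0,0],"hand":1},{"offset":[0,0,0.2],"turn":[0,0,0],"hand":1},{"offset":[0,0,0],"turn":[0,0,0],"hand":1}]' 
python3 -c "
from h import *
st(); go(582,-5,66,1.446)"
```

```text
time: 7.22
tcp_pos: [586.1, -5.6, 68.2]
tcp_rot: [0.063, 0.998, -0.001, 0.005]
wrist_force: [-0.5, 1.0, -2.2]
finger_gap: 56.3
t 7.22 p [586.1  -5.6  68.2] x [-0.992  0.125 -0.01 ] y [ 0.125  0.992 -0.002] z [ 0.01  -0.003 -1.   ] F [-0.5  1.  -2.2] gap 56.3 q [-0.16  0.43  1.66 -0.    1.04 -1.6 ]
offset cm [0.41 0.01 0.21] turn z -0.001 tilt [-0.002  0.01   0.   ] q6 -1.6
```

```bash

python3 -m handwheel '[{"offset":[0.3,0,0.3],"turn":[0,0.008,0],"hand":1},{"offset":[0,0,0.2],"turn":[0,0,0],"hand":1},{"offset":[0,0,0],"turn":[0,0,0],"hand":-1},{"offset":[0,0,0],"turn":[0,0,0],"hand":-1},{"offset":[0,0,0],"turn":[0,0,0],"hand":-1}]' 
python3 -m handwheel '[{"offset":[0,0,0],"turn":[0,0,0],"hand":-1},{"offset":[0,0,0],"turn":[0,0,0],"hand":-1},{"offset":[0,0,-1],"turn":[0,0,0],"hand":-1},{"offset":[0,0,-2],"turn":[0,0,0],"hand":-1},{"offset":[0,0,-3],"turn":[0,0,0],"hand":-1}]' 
python3 -m handwheel '[{"offset":[0,0,-3],"turn":[0,0,0],"hand":-1},{"offset":[0,0,-3],"turn":[0,0,0],"hand":-1},{"offset":[0,0,-3],"turn":[0,0,0],"hand":-1},{"offset":[0,0,-2],"turn":[0,0,0],"hand":-1},{"offset":[0,0,0],"turn":[0,0,0],"hand":-1}]' 
python3 -c "
from h import *
st(); go(420.6,-361,190,1.446)"
```

```text
time: 7.63
tcp_pos: [585.2, -5.5, 65.1]
tcp_rot: [0.063, 0.998, -0.001, 0.003]
wrist_force: [-0.3, -0.4, -0.5]
finger_gap: 85.0
time: 8.05
tcp_pos: [580.3, -4.8, 121.9]
tcp_rot: [0.063, 0.998, -0.001, -0.003]
wrist_force: [0.3, -0.2, 0.2]
finger_gap: 85.4
time: 8.47
tcp_pos: [583.5, -4.9, 247.7]
tcp_rot: [0.063, 0.998, -0.001, 0.003]
wrist_force: [1.1, -0.1, 1.0]
finger_gap: 85.4
t 8.47 p [583.5  -4.9 247.7] x [-0.992  0.125 -0.007] y [ 0.125  0.992 -0.002] z [ 0.007 -0.003 -1.   ] F [ 1.1 -0.1  1. ] gap 85.4 q [-0.16  0.22  1.53 -0.    1.39 -1.6 ]
offset cm [ 11.75 -37.35   5.77] turn z -0.001 tilt [-0.002  0.007  0.   ] q6 -1.6
```

```bash

python3 -m handwheel '[{"offset":[1.1,-3.4,0],"turn":[0,0,0],"hand":-1},{"offset":[1.1,-3.6,0],"turn":[0,0,0],"hand":-1},{"offset":[1.1,-3.6,0],"turn":[0,0,0],"hand":-1},{"offset":[1.1,-3.6,0.5],"turn":[0,0,0],"hand":-1},{"offset":[1.1,-3.6,0.5],"turn":[0,0,0],"hand":-1}]' 
python3 -m handwheel '[{"offset":[1.1,-3.6,1],"turn":[0,0,0],"hand":-1},{"offset":[1.1,-3.6,1],"turn":[0,0,0],"hand":-1},{"offset":[1.1,-3.6,1],"turn":[0,0,0],"hand":-1},{"offset":[1.1,-3.6,1],"turn":[0,0,0],"hand":-1},{"offset":[0,0,0],"turn":[0,0,0],"hand":-1}]' 
python3 - <<'E'
from h import *
st(); go(420.6,-361,190,1.446); c=cam('wrist'); save(c,'w3')
im=c[0].copy()
th=np.linspace(0,6.28,40)
for (x,y),z in [((582,-5),76),((420.6,-361),76)]:
    q=proj(c,np.c_[x+28.5*np.cos(th),y+28.5*np.sin(th),np.full(40,z)]); cv2.polylines(im,[q.astype(int)],True,(0,0,255),1)
cv2.imwrite("pics/ov3.png",im)
E
```

```text
time: 8.88
tcp_pos: [509.7, -173.3, 242.3]
tcp_rot: [0.055, 0.998, -0.001, 0.01]
wrist_force: [0.6, -0.6, -0.4]
finger_gap: 85.7
time: 9.3
tcp_pos: [443.1, -321.9, 198.4]
tcp_rot: [0.058, 0.998, -0.002, 0.01]
wrist_force: [1.2, 0.6, -0.5]
finger_gap: 85.2
t 9.30 p [ 443.1 -321.9  198.4] x [-0.993  0.115 -0.02 ] y [ 0.115  0.993 -0.003] z [ 0.019 -0.006 -1.   ] F [ 1.2  0.6 -0.5] gap 85.2 q [-0.79  0.18  1.68  0.01  1.26 -2.25]
offset cm [ 1.8  -4.14  0.82] turn z 0.01 tilt [-0.003  0.02   0.   ] q6 -2.25
```

View pics/ov3.png

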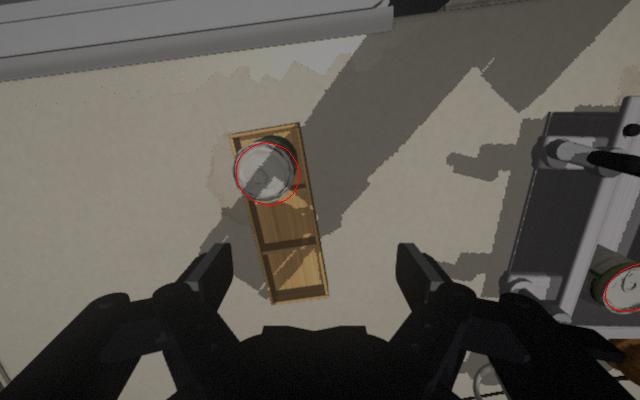

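The tin in the tray is at about (264,171), 2–3 mm from the ring, so I aim at (418,−363); the first tin stands in the pan.

```bash

python3 -m handwheel '[{"offset":[2,-4,1],"turn":[0,0.02,0],"hand":-1},{"offset":[0,0,3],"turn":[0,0,0],"hand":-1},{"offset":[0,0,3],"turn":[0,0,0],"hand":-1},{"offset":[0,0,2],"turn":[0,0,0],"hand":-1},{"offset":[0,0,0],"turn":[0,0,0],"hand":-1}]' 40
python3 -c "
from h import *
st(); go(418,-363,60,1.446)"
```

```text
time: 9.77
tcp_pos: [426.4, -350.8, 110.1]
tcp_rot: [0.057, 0.998, -0.001, 0.003]
wrist_force: [-0.6, 0.6, -0.6]
finger_gap: 85.3
t 9.77 p [ 426.4 -350.8  110.1] x [-0.993  0.115 -0.006] y [ 0.115  0.993 -0.002] z [ 0.006 -0.003 -1.   ] F [-0.6  0.6 -0.6] gap 85.3 q [-0.85  0.31  1.72  0.    1.1  -2.3 ]
offset cm [ 0.73 -1.3   5.01] turn z 0.01 tilt [-0.002  0.006  0.   ] q6 -2.3
```

```bash

python3 -m handwheel '[{"offset":[0.7,-1.3,0],"turn":[0,0,0],"hand":-1},{"offset":[0,0,2],"turn":[0,0,0],"hand":-1},{"offset":[0,0,2],"turn":[0,0,0],"hand":-1},{"offset":[0,0,0.8],"turn":[0,0,0],"hand":-1},{"offset":[0,0,0],"turn":[0,0,0],"hand":-1}]' 40
python3 -c "
from h import *
st(); go(418,-363,60,1.446)"
```

```text
time: 10.18
tcp_pos: [422.5, -359.8, 64.6]
tcp_rot: [0.054, 0.999, -0.002, 0.005]
wrist_force: [0.5, 0.2, 0.4]
finger_gap: 85.4
t 10.18 p [ 422.5 -359.8   64.6] x [-0.994  0.108 -0.009] y [ 0.108  0.994 -0.003] z [ 0.009 -0.004 -1.   ] F [0.5 0.2 0.4] gap 85.4 q [-0.86  0.38  1.74  0.01  1.01 -2.33]
offset cm [ 0.42 -0.37  0.46] turn z 0.016 tilt [-0.003  0.009  0.   ] q6 -2.33
```

```bash

python3 -m handwheel '[{"offset":[0.4,-0.3,0],"turn":[0,0.005,0],"hand":-1},{"offset":[0,0,0],"turn":[0,0,0],"hand":1},{"offset":[0,0,0],"turn":[0,0,0],"hand":1},{"offset":[0,0,0],"turn":[0,0,0],"hand":1},{"offset":[0,0,0],"turn":[0,0,0],"hand":1}]' 40
python3 -m handwheel '[{"offset":[0,0,0],"turn":[0,0,0],"hand":1},{"offset":[0,0,0],"turn":[0,0,0],"hand":1},{"offset":[0,0,0],"turn":[0,0,0],"hand":1}]'
python3 -m handwheel '[{"offset":[0,0,-1.5],"turn":[0,0,0],"hand":1},{"offset":[0,0,-3],"turn":[0,0,0],"hand":1},{"offset":[0,0,-3.5],"turn":[0,0,0],"hand":1},{"offset":[0,0,-3.5],"turn":[0,0,0],"hand":1},{"offset":[0,0,-3.5],"turn":[0,0,0],"hand":1}]' 
python3 -m handwheel '[{"offset":[0,0,-2],"turn":[0,0,0],"hand":1},{"offset":[-0.1,1,0],"turn":[0,0,0],"hand":1},{"offset":[-0.1,2,0],"turn":[0,0,0],"hand":1},{"offset":[-0.1,3,0],"turn":[0,0,0],"hand":1},{"offset":[-0.1,3,0],"turn":[0,0,0],"hand":1}]' 
python3 -c "
from h import *
st(); go(451,11,240,1.446)"
```

```text
time: 10.6
tcp_pos: [421.2, -364.0, 70.3]
tcp_rot: [0.053, 0.999, -0.005, 0.005]
wrist_force: [0.1, -0.3, -1.6]
finger_gap: 56.3
time: 10.85
tcp_pos: [421.3, -363.7, 70.8]
tcp_rot: [0.053, 0.999, -0.005, 0.005]
wrist_force: [-0.8, -0.4, -2.7]
finger_gap: 56.3
time: 11.27
tcp_pos: [414.0, -357.5, 212.8]
tcp_rot: [0.053, 0.999, 0.004, -0.005]
wrist_force: [0.6, -0.6, -1.7]
finger_gap: 56.0
time: 11.68
tcp_pos: [430.3, -272.9, 240.7]
tcp_rot: [0.057, 0.998, -0.003, 0.002]
wrist_force: [0.7, 0.5, -1.5]
finger_gap: 56.0
t 11.68 p [ 430.3 -272.9  240.7] x [-0.993  0.115 -0.004] y [ 0.115  0.993 -0.007] z [ 0.003 -0.007 -1.   ] F [ 0.7  0.5 -1.5] gap 56.0 q [-0.73  0.07  1.71 -0.    1.35 -2.19]
offset cm [ 1.2  28.44 -0.12] turn z 0.01 tilt [-0.007  0.004  0.   ] q6 -2.19
```

```bash

python3 -m handwheel '[{"offset":[0.1,3.2,-0.1],"turn":[0,0,0],"hand":1},{"offset":[0.1,3.6,-0.1],"turn":[0,0,0],"hand":1},{"offset":[0.1,3.6,-0.2],"turn":[0,0,0],"hand":1},{"offset":[0.1,3.6,-0.2],"turn":[0,0,0],"hand":1},{"offset":[0.1,3.6,-0.2],"turn":[0,0,0],"hand":1}]' 
python3 -m handwheel '[{"offset":[0.1,3.5,-0.2],"turn":[0,0,0],"hand":1},{"offset":[0.1,3,-0.2],"turn":[0,0,0],"hand":1},{"offset":[0.1,2.5,0],"turn":[0,0,0],"hand":1},{"offset":[0,1,0],"turn":[0,0,0],"hand":1},{"offset":[0,0,0],"turn":[0,0,0],"hand":1}]' 
python3 -c "
from h import *
st(); go(451,11,72,1.446)"
```

```text
time: 12.1
tcp_pos: [440.0, -85.2, 237.4]
tcp_rot: [0.06, 0.998, 0.001, -0.005]
wrist_force: [0.4, 0.1, -1.8]
finger_gap: 56.0
time: 12.52
tcp_pos: [440.2, 30.6, 231.7]
tcp_rot: [0.055, 0.998, 0.005, -0.013]
wrist_force: [-0.1, -0.2, -2.1]
finger_gap: 55.8
t 12.52 p [440.2  30.6 231.7] x [-0.994  0.11   0.027] y [0.11  0.994 0.009] z [-0.026  0.012 -1.   ] F [-0.1 -0.2 -2.1] gap 55.8 q [-0.13 -0.05  1.86  0.01  1.37 -1.6 ]
offset cm [-1.73 -1.98 15.91] turn z 0.014 tilt [ 0.009 -0.027  0.   ] q6 -1.6
```

```bash

python3 -m handwheel '[{"offset":[-1.1,-1.9,0],"turn":[0.009,-0.025,0.01],"hand":1},{"offset":[0,0,0],"turn":[0,0,0],"hand":1},{"offset":[0,0,0],"turn":[0,0,0],"hand":1}]' 
python3 -c "
from h import *
st(); go(451,11,72,1.446)"
```

```text
time: 12.77
tcp_pos: [445.3, 12.4, 226.1]
tcp_rot: [0.058, 0.998, 0.0, -0.005]
wrist_force: [-0.6, 0.2, -1.5]
finger_gap: 55.7
t 12.77 p [445.3  12.4 226.1] x [-0.993  0.116  0.011] y [0.116 0.993 0.   ] z [-0.011  0.002 -1.   ] F [-0.6  0.2 -1.5] gap 55.7 q [-0.17 -0.05  1.86 -0.    1.34 -1.62]
offset cm [-0.75 -0.07 15.41] turn z 0.009 tilt [ 0.    -0.011  0.   ] q6 -1.62
```

```bash

python3 -m handwheel '[{"offset":[-0.5,0,2],"turn":[0,-0.01,0],"hand":1},{"offset":[0,0,2.5],"turn":[0,0,0],"hand":1},{"offset":[0,0,2.5],"turn":[0,0,0],"hand":1},{"offset":[0,0,1.5],"turn":[0,0,0],"hand":1},{"offset":[0,0,0],"turn":[0,0,0],"hand":1}]' 
python3 -c "
from h import *
st(); go(451,11,72,1.446)"
```

```text
time: 13.18
tcp_pos: [448.5, 10.1, 136.7]
tcp_rot: [0.061, 0.998, 0.001, -0.001]
wrist_force: [-0.9, 0.4, -2.4]
finger_gap: 55.5
t 13.18 p [448.5  10.1 136.7] x [-0.993  0.121  0.002] y [0.121 0.993 0.001] z [-0.002  0.001 -1.   ] F [-0.9  0.4 -2.4] gap 55.5 q [-0.17  0.07  1.95  0.    1.13 -1.62]
offset cm [-0.25  0.11  6.47] turn z 0.003 tilt [ 0.001 -0.002  0.   ] q6 -1.62
```

```bash

python3 -m handwheel '[{"offset":[-0.2,0.1,1],"turn":[0,0,0],"hand":1},{"offset":[0,0,1.6],"turn":[0,0,0],"hand":1},{"offset":[0,0,1.6],"turn":[0,0,0],"hand":1},{"offset":[0,0,1],"turn":[0,0,0],"hand":1},{"offset":[0,0,0.5],"turn":[0,0,0],"hand":1}]' 
python3 -m handwheel '[{"offset":[0,0,0],"turn":[0,0,0],"hand":1}]' 
python3 -c "
from h import *
st(); go(451,11,71,1.446)"
```

```text
time: 13.6
tcp_pos: [453.0, 9.7, 79.0]
tcp_rot: [0.062, 0.998, 0.001, 0.001]
wrist_force: [-0.8, -0.8, -1.6]
finger_gap: 56.2
time: 13.68
tcp_pos: [452.5, 9.7, 78.1]
tcp_rot: [0.063, 0.998, 0.001, 0.0]
wrist_force: [0.3, 0.1, -2.3]
finger_gap: 55.7
t 13.68 p [452.5   9.7  78.1] x [-0.992  0.125 -0.001] y [0.125 0.992 0.001] z [ 0.001  0.001 -1.   ] F [ 0.3  0.1 -2.3] gap 55.7 q [-0.17  0.17  1.98  0.    0.99 -1.62]
offset cm [0.16 0.11 0.71] turn z -0.0 tilt [ 0.001  0.001 -0.   ] q6 -1.62
```

```bash

python3 -m handwheel '[{"offset":[0,0,0.5],"turn":[0,0,0],"hand":1},{"offset":[0,0,0.3],"turn":[0,0,0],"hand":1},{"offset":[0,0,0.1],"turn":[0,0,0],"hand":1},{"offset":[0,0,0],"turn":[0,0,0],"hand":-1},{"offset":[0,0,0],"turn":[0,0,0],"hand":-1}]' 
python3 -m handwheel '[{"offset":[0,0,0],"turn":[0,0,0],"hand":-1},{"offset":[0,0,0],"turn":[0,0,0],"hand":-1},{"offset":[0,0,-1],"turn":[0,0,0],"hand":-1},{"offset":[0,0,-2],"turn":[0,0,0],"hand":-1},{"offset":[0,0,-3],"turn":[0,0,0],"hand":-1}]' 
python3 -m handwheel '[{"offset":[0,0,-3],"turn":[0,0,0],"hand":-1},{"offset":[0,0,-3],"turn":[0,0,0],"hand":-1},{"offset":[0,0,-3],"turn":[0,0,0],"hand":-1},{"offset":[0,0,-3],"turn":[0,0,0],"hand":-1},{"offset":[0,0,-1],"turn":[0,0,0],"hand":-1}]' 
python3 - <<'E'
from h import *
st(); go(437,351,150,1.65)
c=cam('wrist'); save(c,'w4'); im=c[0].copy()
th=np.linspace(0,6.28,40)
for (x,y),z in [((582,-5),76),((451,11),76)]:
    q=proj(c,np.c_[x+28.5*np.cos(th),y+28.5*np.sin(th),np.full(40,z)]); cv2.polylines(im,[q.astype(int)],True,(0,0,255),1)
def poly(t,yaw,pts,z,col):
    w=[[*at(np.array(t),yaw,p),z] for p in pts]; cv2.polylines(im,[proj(c,w).astype(int)],True,col,1)
poly((437.2,351.9),.087,[(-118,-86),(-118,86),(118,86),(118,-86)],20,(0,0,255))
poly((435,349),.087,[(-45,-9),(-45,9),(45,9),(45,-9)],69,(0,255,0))
cv2.imwrite("pics/ov4.png",im)
E
```

```text
time: 14.1
tcp_pos: [455.8, 9.0, 71.4]
tcp_rot: [0.063, 0.998, 0.0, 0.004]
wrist_force: [-0.4, 0.6, -0.2]
finger_gap: 78.1
time: 14.52
tcp_pos: [451.7, 9.6, 130.3]
tcp_rot: [0.063, 0.998, 0.001, -0.001]
wrist_force: [0.1, -0.6, 0.4]
finger_gap: 85.5
time: 14.93
tcp_pos: [452.2, 9.5, 274.2]
tcp_rot: [0.063, 0.998, 0.0, 0.003]
wrist_force: [1.4, -0.6, -0.0]
finger_gap: 85.1
t 14.93 p [452.2   9.5 274.2] x [-0.992  0.125 -0.006] y [0.125 0.992 0.001] z [ 0.007  0.001 -1.   ] F [ 1.4 -0.6 -0. ] gap 85.1 q [-0.17 -0.09  1.8   0.    1.42 -1.62]
offset cm [ 5.86 33.68 12.43] turn z -0.205 tilt [ 0.001  0.006 -0.   ] q6 -1.62
```

View pics/ov4.png

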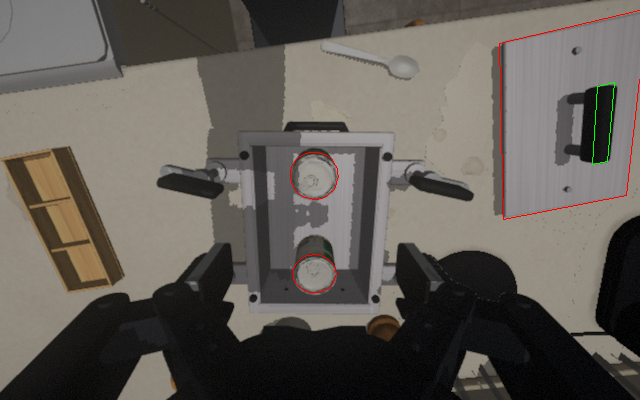

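Both tins stand in the pan within the rings, the tray is empty, and the lid model (437, 352, yaw 0.087) matches the plate and bar. Now to the lid.

```bash

python3 -m handwheel '[{"offset":[0.6,3.5,0.5],"turn":[0,0,0],"hand":-1},{"offset":[0.6,3.6,1],"turn":[0,0,0],"hand":-1},{"offset":[0.6,3.6,1],"turn":[0,0,0],"hand":-1},{"offset":[0.6,3.6,1],"turn":[0,0,0],"hand":-1},{"offset":[0.6,3.6,1],"turn":[0,0,0],"hand":-1}]' 
python3 -m handwheel '[{"offset":[0.6,3.6,1],"turn":[0,0,0],"hand":-1},{"offset":[0.6,3.6,1],"turn":[0,0,0],"hand":-1},{"offset":[0.6,3.6,1],"turn":[0,0,0],"hand":-1},{"offset":[0.5,3,0.5],"turn":[0,0,0],"hand":-1},{"offset":[0,0,0],"turn":[0,0,-0.1],"hand":-1}]' 
python3 -m handwheel '[{"offset":[0,0,0],"turn":[0,0,-0.1],"hand":-1},{"offset":[0,0,0],"turn":[0,0,0],"hand":-1}]'
python3 - <<'E'
from h import *
st(); go(437.2,351.9,60,1.658)
c=cam('wrist'); save(c,'w5'); im=c[0].copy()
def poly(t,yaw,pts,z,col):
    w=[[*at(np.array(t),yaw,p),z] for p in pts]; cv2.polylines(im,[proj(c,w).astype(int)],True,col,1)
poly((437.2,351.9),.087,[(-118,-86),(-118,86),(118,86),(118,-86)],20,(0,0,255))
poly((437.2,351.9),.087,[(-45,-9),(-45,9),(45,9),(45,-9)],69,(0,255,0))
cv2.imwrite("pics/ov5.png",im)
E
```

```text
time: 15.4
tcp_pos: [451.6, 189.3, 236.0]
tcp_rot: [0.071, 0.997, -0.001, 0.014]
wrist_force: [1.5, -0.6, 0.1]
finger_gap: 85.3
time: 15.82
tcp_pos: [443.2, 340.2, 194.8]
tcp_rot: [0.018, 1.0, -0.002, 0.011]
wrist_force: [0.0, -1.2, 0.3]
finger_gap: 85.4
time: 15.98
tcp_pos: [440.7, 342.4, 192.4]
tcp_rot: [-0.038, 0.999, -0.003, 0.009]
wrist_force: [-0.3, 0.1, 0.2]
finger_gap: 85.5
t 15.98 p [440.7 342.4 192.4] x [-0.997 -0.077 -0.017] y [-0.077  0.997 -0.007] z [ 0.018 -0.006 -1.   ] F [-0.3  0.1  0.2] gap 85.5 q [ 0.51  0.22  1.65 -0.01  1.26 -1.13]
offset cm [ 0.5   1.08 13.23] turn z -0.011 tilt [-0.007  0.017  0.   ] q6 -1.13
```

View pics/ov5.png

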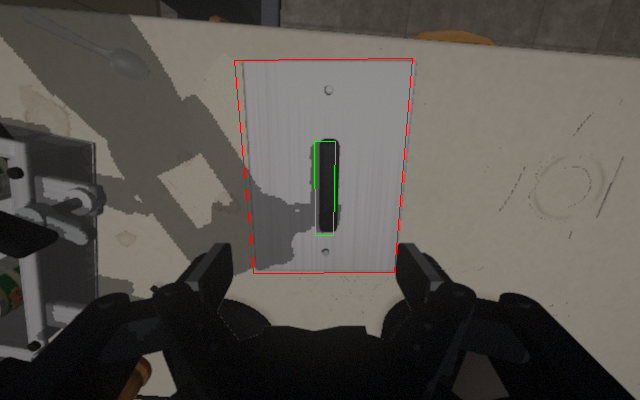

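The lid's plate edges match; the bar appears about 1–2 px right and 2–3 px up of the model, so I take the lid at about (435,353).

```bash

python3 -m handwheel '[{"offset":[0.6,1.1,2],"turn":[0,0.015,-0.01],"hand":-1},{"offset":[0,0,3],"turn":[0,0,0],"hand":-1},{"offset":[0,0,3],"turn":[0,0,0],"hand":-1},{"offset":[0,0,1.5],"turn":[0,0,0],"hand":-1},{"offset":[0,0,0],"turn":[0,0,0],"hand":-1}]' 80
python3 -c "
from h import *
st(); go(435,353,57,1.658)"
```

```text
time: 16.45
tcp_pos: [436.9, 351.3, 97.5]
tcp_rot: [-0.033, 0.999, -0.002, 0.004]
wrist_force: [-0.0, -0.7, -0.4]
finger_gap: 85.5
t 16.45 p [436.9 351.3  97.5] x [-0.998 -0.066 -0.008] y [-0.066  0.998 -0.005] z [ 0.009 -0.004 -1.   ] F [-0.  -0.7 -0.4] gap 85.5 q [ 0.53  0.34  1.71 -0.01  1.08 -1.11]
offset cm [0.21 0.2  4.04] turn z -0.021 tilt [-0.005  0.008  0.   ] q6 -1.11
```

```bash

python3 -m handwheel '[{"offset":[0.1,0.2,1],"turn":[0,0.01,-0.02],"hand":-1},{"offset":[0,0,1.7],"turn":[0,0,0],"hand":-1},{"offset":[0,0,1.2],"turn":[0,0,0],"hand":-1},{"offset":[0,0,0],"turn":[0,0,0],"hand":-1}]' 80
python3 -c "
from h import *
st(); go(435,353,57,1.658)"
```

```text
time: 16.78
tcp_pos: [437.8, 352.6, 59.1]
tcp_rot: [-0.041, 0.999, -0.002, 0.0]
wrist_force: [-1.3, -0.4, 0.7]
finger_gap: 85.2
t 16.78 p [437.8 352.6  59.1] x [-0.997 -0.082 -0.   ] y [-0.082  0.997 -0.003] z [ 0.001 -0.003 -1.   ] F [-1.3 -0.4  0.7] gap 85.2 q [ 0.53  0.41  1.72 -0.    1.02 -1.13]
offset cm [0.28 0.07 0.21] turn z -0.005 tilt [-0.003  0.     0.   ] q6 -1.13
```

```bash

python3 -m handwheel '[{"offset":[0.2,0,0.2],"turn":[0,0,0],"hand":-1},{"offset":[0,0,0],"turn":[0,0,0],"hand":1},{"offset":[0,0,0],"turn":[0,0,0],"hand":1},{"offset":[0,0,0],"turn":[0,0,0],"hand":1},{"offset":[0,0,0],"turn":[0,0,0],"hand":1}]' 80
python3 -m handwheel '[{"offset":[0,0,0],"turn":[0,0,0],"hand":1},{"offset":[0,0,0],"turn":[0,0,0],"hand":1},{"offset":[0,0,0],"turn":[0,0,0],"hand":1},{"offset":[0,0,0],"turn":[0,0,0],"hand":1},{"offset":[0,0,0],"turn":[0,0,0],"hand":1}]' 80
python3 -c "
from h import *
st()"
```

```text
time: 17.2
tcp_pos: [438.1, 353.5, 60.4]
tcp_rot: [-0.04, 0.999, -0.0, 0.003]
wrist_force: [-0.1, -0.1, 0.7]
finger_gap: 38.8
time: 17.62
tcp_pos: [438.9, 354.2, 61.8]
tcp_rot: [-0.041, 0.999, 0.0, 0.004]
wrist_force: [0.1, -0.4, -0.7]
finger_gap: 16.3
t 17.62 p [438.9 354.2  61.8] x [-0.997 -0.081 -0.008] y [-0.081  0.997  0.   ] z [ 0.008  0.001 -1.   ] F [ 0.1 -0.4 -0.7] gap 16.3 q [ 0.53  0.4   1.72 -0.    1.02 -1.12]
```

```bash

python3 -m handwheel '[{"offset":[0,0,-0.5],"turn":[0,0,0],"hand":1},{"offset":[0,0,-1.5],"turn":[0,0,0],"hand":1},{"offset":[0,0,-2],"turn":[0,0,0],"hand":1},{"offset":[0,0,-2.5],"turn":[0,0,0],"hand":1},{"offset":[0,0,-2.5],"turn":[0,0,0],"hand":1}]' 80
python3 -m handwheel '[{"offset":[0,0,-2.5],"turn":[0,0,0],"hand":1},{"offset":[0,0,-2.5],"turn":[0,0,0],"hand":1},{"offset":[0,0,-2.5],"turn":[0,0,0],"hand":1},{"offset":[0,0,-2],"turn":[0,0,0],"hand":1},{"offset":[0,0,-1],"turn":[0,0,0],"hand":1}]' 80
python3 -c "
from h import *
st(); go(516.4,3,270,1.446)"
```

```text
time: 18.03
tcp_pos: [428.2, 348.1, 141.7]
tcp_rot: [-0.041, 0.999, -0.007, -0.01]
wrist_force: [0.8, -0.9, -5.1]
finger_gap: 16.1
time: 18.45
tcp_pos: [426.0, 347.3, 248.3]
tcp_rot: [-0.041, 0.999, -0.01, -0.015]
wrist_force: [0.6, 0.6, -5.9]
finger_gap: 16.7
t 18.45 p [426.  347.3 248.3] x [-0.996 -0.081  0.031] y [-0.082  0.996 -0.018] z [-0.029 -0.021 -0.999] F [ 0.6  0.6 -5.9] gap 16.7 q [ 0.53  0.18  1.58 -0.    1.42 -1.12]
offset cm [ -6.15 -35.08  -1.72] turn z 0.206 tilt [-0.018 -0.031  0.   ] q6 -1.12
```

```bash

python3 -m handwheel '[{"offset":[0,0,-1.5],"turn":[-0.018,-0.03,0],"hand":1},{"offset":[0,0,-1],"turn":[0,0,0.1],"hand":1},{"offset":[0,0,0],"turn":[0,0,0.1],"hand":1},{"offset":[0,0,0],"turn":[0,0,0],"hand":1}]' 80
python3 -c "
from h import *
st(); go(516.4,3,270,1.446)"
```

```text
time: 18.78
tcp_pos: [424.8, 346.6, 273.2]
tcp_rot: [0.063, 0.998, -0.001, -0.001]
wrist_force: [0.3, 0.3, -6.0]
finger_gap: 16.4
t 18.78 p [424.8 346.6 273.2] x [-0.992  0.126  0.003] y [ 0.126  0.992 -0.002] z [-0.003 -0.002 -1.   ] F [ 0.3  0.3 -6. ] gap 16.4 q [ 0.53  0.13  1.57  0.    1.44 -0.92]
offset cm [-13.43 -32.93   0.35] turn z -0.002 tilt [-0.002 -0.003  0.   ] q6 -0.92
```

```bash
python3 - <<'E'
from h import *
ims=[]
for n in ("top","scene"):
    c=cam(n); save(c,n+"6"); th=np.linspace(0,6.28,40); im=c[0]
    u,v=proj(c,[516,3,60])[0].astype(int); cr=im[v-45:v+45,u-60:u+60]; ims.append(cv2.resize(cr,None,fx=3,fy=3,interpolation=cv2.INTER_CUBIC))
cv2.imwrite("pics/chk6.png",np.hstack(ims))
E
```

```text
(no output)
```

View pics/chk6.png

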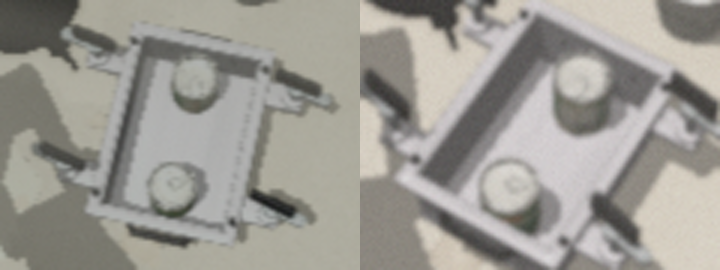

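Both tins stand upright in the pan (in the top crop at (194,80) and (173,183)). I carry the lid over.

```bash

python3 -m handwheel '[{"offset":[-0.5,-1.2,0],"turn":[0,0,0],"hand":1},{"offset":[-1,-2.5,0],"turn":[0,0,0],"hand":1},{"offset":[-1.1,-2.7,0],"turn":[0,0,0],"hand":1},{"offset":[-1.1,-2.7,0],"turn":[0,0,0],"hand":1},{"offset":[-1.1,-2.7,0],"turn":[0,0,0],"hand":1}]' 80
python3 -m handwheel '[{"offset":[-1.1,-2.7,0],"turn":[0,0,0],"hand":1},{"offset":[-1.1,-2.7,0],"turn":[0,0,0],"hand":1},{"offset":[-1.1,-2.7,0],"turn":[0,0,0],"hand":1},{"offset":[-1.1,-2.7,0],"turn":[0,0,0],"hand":1},{"offset":[-1.1,-2.5,0],"turn":[0,0,0],"hand":1}]' 80
python3 -m handwheel '[{"offset":[-0.6,-1.5,0],"turn":[0,0,0],"hand":1},{"offset":[0,0,0],"turn":[0,0,0],"hand":1},{"offset":[0,0,0],"turn":[0,0,0],"hand":1}]' 80
python3 -c "
from h import *
st(); go(516.4,3,270,1.446)"
```

```text
time: 19.3
tcp_pos: [454.6, 224.5, 265.5]
tcp_rot: [0.049, 0.999, -0.002, -0.008]
wrist_force: [0.1, 1.4, -5.7]
finger_gap: 16.8
time: 19.72
tcp_pos: [493.8, 79.7, 258.2]
tcp_rot: [0.042, 0.999, -0.003, -0.015]
wrist_force: [1.5, 0.9, -5.2]
finger_gap: 16.3
time: 19.97
tcp_pos: [498.4, 57.4, 254.3]
tcp_rot: [0.043, 0.999, -0.004, -0.018]
wrist_force: [-1.3, 0.3, -6.1]
finger_gap: 16.4
t 19.97 p [498.4  57.4 254.3] x [-0.996  0.087  0.035] y [ 0.087  0.996 -0.01 ] z [-0.035 -0.007 -0.999] F [-1.3  0.3 -6.1] gap 16.4 q [-0.05  0.07  1.69 -0.01  1.42 -1.54]
offset cm [-2.21 -5.28 -1.59] turn z 0.038 tilt [-0.01  -0.035  0.   ] q6 -1.54
```

```bash

python3 -m handwheel '[{"offset":[-0.9,-2.2,-0.7],"turn":[-0.01,-0.035,0.035],"hand":1},{"offset":[-0.9,-2.2,0],"turn":[0,0,0],"hand":1},{"offset":[-0.4,-0.7,0],"turn":[0,0,0],"hand":1},{"offset":[0,0,0],"turn":[0,0,0],"hand":1},{"offset":[0,0,0],"turn":[0,0,0],"hand":1}]' 80
python3 - <<'E'
from h import *
st(); go(516.4,3,255,1.446)
c=cam('wrist'); save(c,'w7'); im=c[0].copy()
def poly(t,yaw,pts,z,col):
    w=[[*at(np.array(t),yaw,p),z] for p in pts]; cv2.polylines(im,[proj(c,w).astype(int)],True,col,1)
poly((516.4,3),-.125,[(-118,-86),(-118,86),(118,86),(118,-86)],92,(0,0,255))
s=r.observe(); m=R.from_quat(s["tcp_rot"]).as_matrix()
def tp(pts,z,col): # tool-frame polygon: lid with handle point 7.8 mm below TCP, lid x = -tool x
    w=[s["tcp_pos"]+m@np.array([-p[0],p[1],z]) for p in pts]; cv2.polylines(im,[proj(c,w).astype(int)],True,col,1)
tp([(-118,-86),(-118,86),(118,86),(118,-86)],7.8+34,(0,255,0))
tp([(-45,-9),(-45,9),(45,9),(45,-9)],7.8-15,(255,255,0))
cv2.imwrite("pics/ov7.png",im)
E
```

```text
time: 20.38
tcp_pos: [512.3, 7.6, 256.8]
tcp_rot: [0.057, 0.998, 0.002, -0.004]
wrist_force: [-0.9, -0.4, -5.3]
finger_gap: 16.8
t 20.38 p [512.3   7.6 256.8] x [-0.994  0.113  0.009] y [0.113 0.994 0.004] z [-0.008  0.005 -1.   ] F [-0.9 -0.4 -5.3] gap 16.8 q [-0.16  0.07  1.68  0.    1.4  -1.61]
offset cm [-0.46 -0.41  0.17] turn z 0.011 tilt [ 0.004 -0.009  0.   ] q6 -1.61
```

View pics/ov7.png

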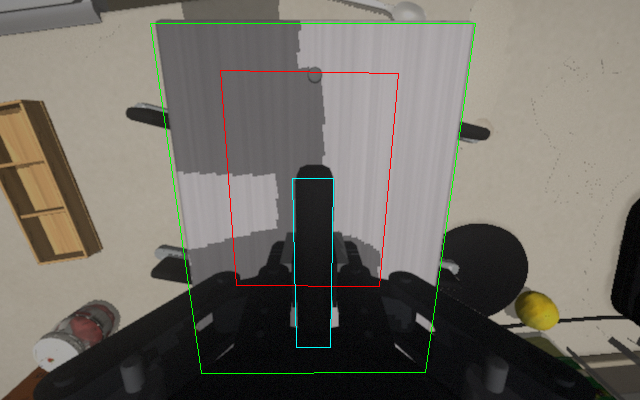

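The lid is held level; its near edge at v≈20 and bar end at v≈165 suggest its centre is about 3.5 mm nearer to the robot than the TCP. I aim the TCP at (520, 2.5).

```bash

python3 -m handwheel '[{"offset":[-0.8,-0.4,0],"turn":[0.004,-0.009,0.01],"hand":1},{"offset":[0,0,1.5],"turn":[0,0,0],"hand":1},{"offset":[0,0,1.5],"turn":[0,0,0],"hand":1},{"offset":[0,0,1.5],"turn":[0,0,0],"hand":1},{"offset":[0,0,0.5],"turn":[0,0,0],"hand":1}]' 80
python3 -m handwheel '[{"offset":[0,0,0],"turn":[0,0,0],"hand":1},{"offset":[0,0,0],"turn":[0,0,0],"hand":1}]' 80
python3 -c "
from h import *
st(); go(520,2.5,165,1.446)"
```

```text
time: 20.85
tcp_pos: [523.0, 7.4, 207.4]
tcp_rot: [0.058, 0.998, 0.0, 0.004]
wrist_force: [-3.5, -3.1, 0.2]
finger_gap: 16.6
time: 21.02
tcp_pos: [523.8, 7.6, 208.4]
tcp_rot: [0.058, 0.998, -0.001, 0.005]
wrist_force: [-0.7, -1.0, -3.5]
finger_gap: 16.9
t 21.02 p [523.8   7.6 208.4] x [-0.993  0.115 -0.01 ] y [ 0.115  0.993 -0.001] z [ 0.01  -0.002 -1.   ] F [-0.7 -1.  -3.5] gap 16.9 q [-0.15  0.13  1.72 -0.    1.29 -1.61]
offset cm [ 0.36 -0.55  4.34] turn z 0.009 tilt [-0.001  0.01   0.   ] q6 -1.61
```

The forces changed: the lid, 5 mm too far left, seems to touch a left wing. I raise it and align first.

```bash

python3 -m handwheel '[{"offset":[0,0,-1.5],"turn":[0,0,0],"hand":1},{"offset":[0,0,-1.5],"turn":[0,0,0],"hand":1},{"offset":[0.2,-0.5,0],"turn":[0,0.01,0.01],"hand":1},{"offset":[0,0,0],"turn":[0,0,0],"hand":1},{"offset":[0,0,0],"turn":[0,0,0],"hand":1}]' 80
python3 -c "
from h import *
st(); go(520,2.5,235,1.446); c=cam('wrist'); save(c,'w8')"
```

```text
time: 21.43
tcp_pos: [521.9, 4.5, 240.9]
tcp_rot: [0.062, 0.998, 0.001, 0.001]
wrist_force: [0.2, -0.1, -5.5]
finger_gap: 16.2
t 21.43 p [521.9   4.5 240.9] x [-0.992  0.124 -0.002] y [0.124 0.992 0.001] z [ 0.002  0.001 -1.   ] F [ 0.2 -0.1 -5.5] gap 16.2 q [-0.16  0.1   1.68  0.    1.36 -1.6 ]
offset cm [ 0.16 -0.22  0.59] turn z 0.001 tilt [ 0.001  0.002 -0.   ] q6 -1.6
```

```bash
python3 - <<'E'
from h import *
a=cv2.cvtColor(load("w7")[0],6).astype(float); b=cv2.cvtColor(load("w8")[0],6).astype(float)
for n in (a,b):
    print("near edge rows", [int(np.argmax(np.abs(np.diff(cv2.GaussianBlur(n,(3,3),0)[5:45,u])))+5) for u in (200,240,340,380,430)],
     "bar top",[int(np.argmin(np.diff(cv2.GaussianBlur(n,(3,3),0)[130:200,u]))+130) for u in (305,315,325)],
     "bar L/R", [int(np.argmax(np.abs(np.diff(n[v,285:345])))+285) for v in (180,200,220)],
     "left edge",[int(np.argmax(np.abs(np.diff(cv2.GaussianBlur(n,(3,3),0)[v,140:190])))+140) for v in (50,80,150)],
     "right edge",[int(np.argmax(np.abs(np.diff(cv2.GaussianBlur(n,(3,3),0)[v,445:485])))+445) for v in (50,80,160)])
E
python3 -m handwheel '[{"offset":[0.15,-0.2,0],"turn":[0,0,0],"hand":1},{"offset":[0,0,0],"turn":[0,0,0],"hand":1},{"offset":[0,0,0],"turn":[0,0,0],"hand":1}]' 80
python3 -c "
from h import *
st(); go(520,2.5,170,1.446)"
```

```text
near edge rows [18, 18, 18, 7, 22] bar top [164, 164, 165] bar L/R [333, 333, 332] left edge [158, 162, 172] right edge [470, 466, 451]
near edge rows [18, 18, 19, 19, 22] bar top [164, 164, 165] bar L/R [333, 333, 332] left edge [158, 162, 172] right edge [470, 466, 451]
time: 21.73
tcp_pos: [518.4, 2.7, 238.3]
tcp_rot: [0.062, 0.998, 0.001, -0.001]
wrist_force: [0.4, 0.5, -6.4]
finger_gap: 16.8
t 21.73 p [518.4   2.7 238.3] x [-0.992  0.124  0.003] y [0.124 0.992 0.001] z [-0.003  0.002 -1.   ] F [ 0.4  0.5 -6.4] gap 16.8 q [-0.16  0.1   1.69  0.    1.36 -1.61]
offset cm [-0.18 -0.01  6.83] turn z 0.0 tilt [ 0.001 -0.003  0.   ] q6 -1.61
```

```bash

python3 -m handwheel '[{"offset":[-0.1,0,0.8],"turn":[0,0,0],"hand":1},{"offset":[0,0,0.8],"turn":[0,0,0],"hand":1},{"offset":[0,0,0],"turn":[0,0,0],"hand":1},{"offset":[0,0,0],"turn":[0,0,0],"hand":1}]' 80
python3 -c "
from h import *
st(); go(520,2.5,170,1.446)"
```

```text
time: 22.07
tcp_pos: [518.5, 2.7, 218.8]
tcp_rot: [0.062, 0.998, 0.001, -0.003]
wrist_force: [-0.0, 0.2, -5.4]
finger_gap: 16.4
t 22.07 p [518.5   2.7 218.8] x [-0.992  0.124  0.006] y [0.124 0.992 0.002] z [-0.006  0.002 -1.   ] F [-0.   0.2 -5.4] gap 16.4 q [-0.16  0.12  1.71  0.    1.32 -1.61]
offset cm [-0.18 -0.01  4.88] turn z 0.0 tilt [ 0.002 -0.006  0.   ] q6 -1.61
```

Steady. I go on down in small steps.

```bash

python3 -m handwheel '[{"offset":[-0.1,0,0.8],"turn":[0,-0.005,0],"hand":1},{"offset":[0,0,0.8],"turn":[0,0,0],"hand":1},{"offset":[0,0,0],"turn":[0,0,0],"hand":1},{"offset":[0,0,0],"turn":[0,0,0],"hand":1}]' 80
python3 -c "
from h import *
st(); go(520,2.5,170,1.446)"
python3 -m handwheel '[{"offset":[0,0,0.8],"turn":[0,0,0],"hand":1},{"offset":[0,0,0.8],"turn":[0,0,0],"hand":1},{"offset":[0,0,0],"turn":[0,0,0],"hand":1},{"offset":[0,0,0],"turn":[0,0,0],"hand":1}]' 80
python3 -c "
from h import *
st(); go(520,2.5,170,1.446)"
```

```text
time: 22.4
tcp_pos: [519.0, 2.8, 200.1]
tcp_rot: [0.062, 0.998, 0.001, -0.001]
wrist_force: [0.2, -0.7, -5.6]
finger_gap: 16.2
t 22.40 p [519.    2.8 200.1] x [-0.992  0.124  0.002] y [0.124 0.992 0.002] z [-0.002  0.002 -1.   ] F [ 0.2 -0.7 -5.6] gap 16.2 q [-0.16  0.14  1.73  0.    1.28 -1.61]
offset cm [-0.11 -0.02  3.01] turn z 0.0 tilt [ 0.002 -0.002  0.   ] q6 -1.61
time: 22.73
tcp_pos: [519.1, 2.8, 182.5]
tcp_rot: [0.062, 0.998, 0.001, -0.001]
wrist_force: [-0.1, -0.6, -6.0]
finger_gap: 16.7
t 22.73 p [519.1   2.8 182.5] x [-0.992  0.124  0.002] y [0.124 0.992 0.002] z [-0.002  0.002 -1.   ] F [-0.1 -0.6 -6. ] gap 16.7 q [-0.16  0.15  1.75  0.    1.24 -1.61]
offset cm [-0.09 -0.03  1.25] turn z 0.0 tilt [ 0.002 -0.002  0.   ] q6 -1.61
```

```bash

python3 -m handwheel '[{"offset":[0,0,0.8],"turn":[0,0,0],"hand":1},{"offset":[0,0,0.8],"turn":[0,0,0],"hand":1},{"offset":[0,0,0],"turn":[0,0,0],"hand":1},{"offset":[0,0,0],"turn":[0,0,0],"hand":1}]' 80
python3 -c "
from h import *
st(); go(520,2.5,155,1.446)"
python3 -m handwheel '[{"offset":[0,0,0.6],"turn":[0,0,0],"hand":1},{"offset":[0,0,0.5],"turn":[0,0,0],"hand":1},{"offset":[0,0,0],"turn":[0,0,0],"hand":1},{"offset":[0,0,0],"turn":[0,0,0],"hand":1}]' 80
python3 -c "
from h import *
st(); go(520,2.5,146,1.446)"
```

```text
time: 23.07
tcp_pos: [519.4, 2.8, 165.0]
tcp_rot: [0.062, 0.998, 0.001, -0.001]
wrist_force: [0.4, -0.5, -5.7]
finger_gap: 16.6
t 23.07 p [519.4   2.8 165. ] x [-0.992  0.124  0.001] y [0.124 0.992 0.002] z [-0.001  0.002 -1.   ] F [ 0.4 -0.5 -5.7] gap 16.6 q [-0.16  0.18  1.76  0.    1.21 -1.61]
offset cm [-0.07 -0.03  1.  ] turn z 0.0 tilt [ 0.002 -0.001  0.   ] q6 -1.61
time: 23.4
tcp_pos: [519.5, 2.8, 152.9]
tcp_rot: [0.062, 0.998, 0.001, -0.001]
wrist_force: [0.0, 0.9, -5.4]
finger_gap: 16.5
t 23.40 p [519.5   2.8 152.9] x [-0.992  0.124  0.001] y [0.124 0.992 0.002] z [-0.001  0.002 -1.   ] F [ 0.   0.9 -5.4] gap 16.5 q [-0.16  0.19  1.77  0.    1.18 -1.61]
offset cm [-0.05 -0.03  0.69] turn z 0.0 tilt [ 0.002 -0.001  0.   ] q6 -1.61
```

```bash

python3 -m handwheel '[{"offset":[0,0,0.3],"turn":[0,0,0],"hand":1},{"offset":[0,0,0.3],"turn":[0,0,0],"hand":1},{"offset":[0,0,0],"turn":[0,0,0],"hand":1}]' 80
python3 -m handwheel '[{"offset":[0,0,0.2],"turn":[0,0,0],"hand":1},{"offset":[0,0,0.1],"turn":[0,0,0],"hand":1},{"offset":[0,0,0],"turn":[0,0,0],"hand":1}]' 80
python3 -c "
from h import *
st(); go(520,2.5,146,1.446)"
```

```text
time: 23.65
tcp_pos: [520.1, 2.7, 146.9]
tcp_rot: [0.062, 0.998, 0.001, 0.0]
wrist_force: [-0.4, 0.3, -4.2]
finger_gap: 16.3
time: 23.9
tcp_pos: [520.5, 2.7, 145.9]
tcp_rot: [0.062, 0.998, 0.001, 0.001]
wrist_force: [-2.5, -0.7, -1.1]
finger_gap: 16.8
t 23.90 p [520.5   2.7 145.9] x [-0.992  0.124 -0.001] y [0.124 0.992 0.001] z [ 0.001  0.001 -1.   ] F [-2.5 -0.7 -1.1] gap 16.8 q [-0.16  0.2   1.77  0.    1.16 -1.61]
offset cm [ 0.05 -0.03 -0.01] turn z 0.0 tilt [ 0.001  0.001 -0.   ] q6 -1.61
```

The lid rests at the expected height (handle ≈138 mm). I release it and back off to look.

```bash

python3 -m handwheel '[{"offset":[0,0,0],"turn":[0,0,0],"hand":-1},{"offset":[0,0,0],"turn":[0,0,0],"hand":-1},{"offset":[0,0,0],"turn":[0,0,0],"hand":-1},{"offset":[0,0,0],"turn":[0,0,0],"hand":-1},{"offset":[0,0,0],"turn":[0,0,0],"hand":-1}]' 
python3 -m handwheel '[{"offset":[0,0,0],"turn":[0,0,0],"hand":-1},{"offset":[0,0,0],"turn":[0,0,0],"hand":-1},{"offset":[0,0,-1.5],"turn":[0,0,0],"hand":-1},{"offset":[0,0,-3],"turn":[0,0,0],"hand":-1},{"offset":[0,0,-3],"turn":[0,0,0],"hand":-1}]' 
python3 -m handwheel '[{"offset":[0.5,0,-3],"turn":[0,0,0],"hand":-1},{"offset":[1,0,-3],"turn":[0,0,0],"hand":-1},{"offset":[1,0,-3],"turn":[0,0,0],"hand":-1},{"offset":[0.5,0,-1],"turn":[0,0,0],"hand":-1},{"offset":[0,0,0],"turn":[0,0,0],"hand":-1}]' 
python3 - <<'E'
from h import *
st()
c=cam('wrist'); save(c,'w9'); im=c[0].copy()
def poly(t,yaw,pts,z,col):
    w=[[*at(np.array(t),yaw,p),z] for p in pts]; cv2.polylines(im,[proj(c,w).astype(int)],True,col,1)
T=(516.4,3);Y=-.125
poly(T,Y,[(-118,-86),(-118,86),(118,86),(118,-86)],104,(0,255,0))
for p in [(-70,118),(-70,-118),(70,118),(70,-118)]:
    poly(T,Y,[(p[0]-5,p[1]-27),(p[0]-5,p[1]+27),(p[0]+5,p[1]+27),(p[0]+5,p[1]-27)],160,(0,0,255))
im=cv2.resize(im[:,120:520],None,fx=1.5,fy=1.5,interpolation=cv2.INTER_CUBIC)
cv2.imwrite("pics/ov9.png",im)
E
```

```text
time: 24.32
tcp_pos: [525.0, 2.0, 149.7]
tcp_rot: [0.062, 0.998, 0.0, 0.006]
wrist_force: [0.3, -0.1, -0.2]
finger_gap: 75.9
time: 24.73
tcp_pos: [518.9, 2.7, 218.8]
tcp_rot: [0.062, 0.998, 0.001, -0.002]
wrist_force: [0.9, 0.4, 0.7]
finger_gap: 85.3
time: 25.15
tcp_pos: [490.7, 5.9, 329.4]
tcp_rot: [0.062, 0.998, 0.001, 0.003]
wrist_force: [-0.1, 0.1, -0.1]
finger_gap: 85.3
t 25.15 p [490.7   5.9 329.4] x [-0.992  0.124 -0.006] y [0.124 0.992 0.002] z [ 0.007  0.001 -1.   ] F [-0.1  0.1 -0.1] gap 85.3 q [-0.17 -0.03  1.63  0.    1.53 -1.61]
```

View pics/ov9.png

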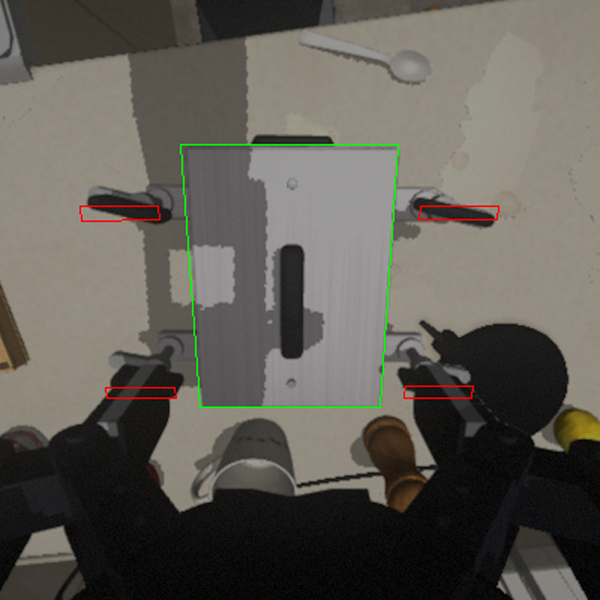

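The lid sits seated with its plate on the green outline; the near wings lie at (131,205) and (456,212) in the enlarged view, turned slightly clockwise. Now I measure the wing angles and centres.

```bash
python3 - <<'E'
from h import *
T=np.array((516.4,3));Y=-.125
N=dict(fl=(-70,118),fr=(-70,-118),bl=(70,118),br=(70,-118))
for src,names in (("w9",("fl","fr")),("top1",tuple(N))):
    c=load(src); g=cv2.cvtColor(c[0],6)
    for n in names:
        w=at(T,Y,N[n]); u,v=proj(c,[*w,155])[0]; rad=45 if src=="w9" else 12
        m=np.zeros_like(g); cv2.circle(m,(int(round(u)),int(round(v))),rad,255,-1)
        thr=50 if src=="w9" else 95
        k=((g<thr)&(m>0)).astype(np.uint8); nl,lab,stt,cen=cv2.connectedComponentsWithStats(k)
        i=1+np.argmax(stt[1:,4]); ys,xs=np.nonzero(lab==i); 
        z=155 if src=="w9" else 148
        P=np.array([ray(c,a,b,z) for a,b in zip(xs,ys)]); ctr=P.mean(0); ev,V=np.linalg.eigh(np.cov((P-ctr).T)); d=V[:,1]; d*=np.sign(d[1])
        print(src,n,len(xs),"ctr",ctr.round(1),"exp",w.round(1),"nut angle",round(np.pi/2+Y-np.arctan2(d[1],d[0]),3),"len",round(4*ev[1]**.5*.866,0),round(4*ev[0]**.5*.866,0))
go(461.7,128.8,200,None); st()
E
```

```text
w9 fl 468 ctr [460.9 126. ] exp [461.7 128.8] nut angle 0.222 len 57.0 9.0
w9 fr 626 ctr [429.7 -98.8] exp [ 432.2 -105.4] nut angle 0.175 len 54.0 13.0
top1 fl 51 ctr [462.1 128. ] exp [461.7 128.8] nut angle 0.219 len 52.0 11.0
top1 fr 68 ctr [ 432.2 -104. ] exp [ 432.2 -105.4] nut angle 0.217 len 53.0 14.0
top1 bl 54 ctr [600.1 109.9] exp [600.6 111.4] nut angle 0.217 len 52.0 12.0
top1 br 62 ctr [ 569.3 -122. ] exp [ 571.1 -122.8] nut angle 0.224 len 54.0 13.0
offset cm [ 4.52 11.81 12.85] turn z None tilt [ 0.002  0.006 -0.   ] q6 -1.61
t 25.20 p [491.    5.9 328.6] x [-0.992  0.124 -0.006] y [0.124 0.992 0.002] z [ 0.006  0.001 -1.   ] F [ 0.3 -0.3 -0.3] gap 85.1 q [-0.17 -0.03  1.64  0.    1.53 -1.61]
```

```bash

python3 -m handwheel '[{"offset":[1.4,3.4,2],"turn":[0,0,0],"hand":-1},{"offset":[1.4,3.4,2],"turn":[0,0,0],"hand":-1},{"offset":[1.4,3.4,2],"turn":[0,0,0],"hand":-1},{"offset":[0.5,1.2,1],"turn":[0,0,0],"hand":-1},{"offset":[0,0,0],"turn":[0,0,-0.12],"hand":-1}]' 
python3 -m handwheel '[{"offset":[0,0,0],"turn":[0,0,-0.12],"hand":-1},{"offset":[0,0,0],"turn":[0,0,-0.12],"hand":-1},{"offset":[0,0,0],"turn":[0,0,-0.12],"hand":-1},{"offset":[0,0,0],"turn":[0,0,-0.12],"hand":-1},{"offset":[0,0,0],"turn":[0,0,-0.12],"hand":-1}]' 
python3 -m handwheel '[{"offset":[0,0,0],"turn":[0,0,-0.12],"hand":-1},{"offset":[0,0,0],"turn":[0,0,-0.12],"hand":-1},{"offset":[0,0,0],"turn":[0,0,-0.12],"hand":-1},{"offset":[0,0,0],"turn":[0,0,-0.12],"hand":-1},{"offset":[0,0,0],"turn":[0,0,-0.12],"hand":-1}]' 
python3 -c "
from h import *
st(); go(461.7,128.8,200,2.797)"
```

```text
time: 25.62
tcp_pos: [457.4, 125.6, 247.3]
tcp_rot: [0.006, 1.0, -0.001, -0.0]
wrist_force: [0.2, -0.4, 0.1]
finger_gap: 85.2
time: 26.03
tcp_pos: [448.7, 127.5, 230.2]
tcp_rot: [-0.302, 0.953, 0.003, -0.014]
wrist_force: [0.6, 0.9, 0.1]
finger_gap: 85.2
time: 26.45
tcp_pos: [442.0, 126.9, 215.4]
tcp_rot: [-0.58, 0.814, 0.013, -0.023]
wrist_force: [0.5, 0.0, 0.5]
finger_gap: 85.3
t 26.45 p [442.  126.9 215.4] x [-0.326 -0.945  0.023] y [-0.944  0.327  0.048] z [-0.052 -0.006 -0.999] F [0.5 0.  0.5] gap 85.3 q [ 0.09  0.02  1.82 -0.    1.35 -2.72]
offset cm [-0.85 -1.87  1.44] turn z 0.011 tilt [ 0.048 -0.023  0.   ] q6 -2.72
```

```bash

python3 -m handwheel '[{"offset":[-0.8,-1.8,0],"turn":[0.045,-0.02,0],"hand":-1},{"offset":[0,0,1],"turn":[0,0,0],"hand":-1},{"offset":[0,0,1],"turn":[0,0,0],"hand":-1},{"offset":[0,0,0],"turn":[0,0,0],"hand":-1}]' 
python3 -c "
from h import *
st(); go(461.7,128.8,149,2.797)"
```

```text
time: 26.78
tcp_pos: [456.3, 128.0, 183.1]
tcp_rot: [-0.582, 0.813, 0.004, -0.009]
wrist_force: [-0.4, 0.3, -0.7]
finger_gap: 85.4
t 26.78 p [456.3 128.  183.1] x [-0.323 -0.946  0.009] y [-0.946  0.323  0.018] z [-0.02  -0.003 -1.   ] F [-0.4  0.3 -0.7] gap 85.4 q [ 0.09  0.07  1.84 -0.    1.25 -2.72]
offset cm [-0.28 -0.54  3.4 ] turn z 0.015 tilt [ 0.018 -0.009  0.   ] q6 -2.72
```

```bash

python3 -m handwheel '[{"offset":[-0.3,-0.5,0.8],"turn":[0.018,-0.009,0],"hand":-1},{"offset":[0,0,1.3],"turn":[0,0,0],"hand":-1},{"offset":[0,0,1],"turn":[0,0,0],"hand":-1},{"offset":[0,0,0],"turn":[0,0,0],"hand":-1}]' 
python3 -c "
from h import *
st(); go(461.7,128.8,149,2.797)"
```

```text
time: 27.12
tcp_pos: [456.2, 128.6, 144.1]
tcp_rot: [-0.581, 0.814, 0.004, -0.006]
wrist_force: [0.2, 0.6, -0.9]
finger_gap: 85.1
t 27.12 p [456.2 128.6 144.1] x [-0.325 -0.946  0.006] y [-0.946  0.325  0.013] z [-0.014 -0.002 -1.   ] F [ 0.2  0.6 -0.9] gap 85.1 q [ 0.09  0.12  1.88 -0.    1.16 -2.72]
offset cm [-0.19 -0.51 -0.5 ] turn z 0.014 tilt [ 0.013 -0.006  0.   ] q6 -2.72
```

```bash

python3 -m handwheel '[{"offset":[-0.2,-0.5,-0.3],"turn":[0.01,0,0],"hand":-1},{"offset":[0,0,0],"turn":[0,0,0],"hand":-1},{"offset":[0,0,0],"turn":[0,0,0],"hand":-1}]' 
python3 -c "
from h import *
st(); go(461.7,128.8,149,2.797)"
```

```text
time: 27.37
tcp_pos: [460.5, 128.8, 145.7]
tcp_rot: [-0.581, 0.814, 0.0, -0.005]
wrist_force: [-0.3, -0.1, -0.3]
finger_gap: 85.4
t 27.37 p [460.5 128.8 145.7] x [-0.325 -0.946  0.008] y [-0.946  0.325  0.007] z [-0.009 -0.006 -1.   ] F [-0.3 -0.1 -0.3] gap 85.4 q [ 0.09  0.12  1.87 -0.01  1.16 -2.71]
offset cm [-0.04 -0.11 -0.33] turn z 0.014 tilt [ 0.007 -0.008  0.   ] q6 -2.71
```

```bash

python3 -m handwheel '[{"offset":[0,-0.1,-0.3],"turn":[0,0,0],"hand":1},{"offset":[0,0,0],"turn":[0,0,0],"hand":1},{"offset":[0,0,0],"turn":[0,0,0],"hand":1},{"offset":[0,0,0],"turn":[0,0,0],"hand":1},{"offset":[0,0,0],"turn":[0,0,0],"hand":1}]' 80
python3 -m handwheel '[{"offset":[0,0,0],"turn":[0,0,0],"hand":1},{"offset":[0,0,0],"turn":[0,0,0],"hand":1},{"offset":[0,0,0],"turn":[0,0,0],"hand":1},{"offset":[0,0,0],"turn":[0,0,0],"hand":1},{"offset":[0,0,0],"turn":[0,0,0],"hand":1}]' 80
python3 -c "
from h import *
st(); print(r.observe()['moment']); go(461.7,128.8,149,2.797)"
```

```text
time: 27.78
tcp_pos: [463.9, 128.7, 152.1]
tcp_rot: [-0.581, 0.814, -0.001, -0.003]
wrist_force: [0.9, -0.0, -0.1]
finger_gap: 25.7
time: 28.2
tcp_pos: [462.4, 129.3, 152.7]
tcp_rot: [-0.581, 0.814, 0.0, -0.004]
wrist_force: [-0.4, 0.9, 0.9]
finger_gap: 8.7
t 28.20 p [462.4 129.3 152.7] x [-0.326 -0.945  0.006] y [-0.945  0.326  0.004] z [-0.006 -0.004 -1.   ] F [-0.4  0.9  0.9] gap 8.7 q [ 0.09  0.11  1.86 -0.    1.17 -2.71]
[-0.01133283  0.03397623 -0.06391265]
offset cm [0.06 0.05 0.37] turn z 0.013 tilt [ 0.004 -0.006  0.   ] q6 -2.71
```

```bash

python3 -m handwheel '[{"offset":[0,0,0.05],"turn":[0,0,0.12],"hand":1},{"offset":[0,0,0.05],"turn":[0,0,0.12],"hand":1},{"offset":[0,0,0.05],"turn":[0,0,0.12],"hand":1},{"offset":[0,0,0.05],"turn":[0,0,0.12],"hand":1},{"offset":[0,0,0.05],"turn":[0,0,0.12],"hand":1}]' 80
python3 -c "
from h import *
st(); print(r.observe()['moment']); go(461.7,128.8,150,2.797)"
```

```text
time: 28.62
tcp_pos: [462.4, 129.2, 150.2]
tcp_rot: [-0.304, 0.953, -0.001, -0.004]
wrist_force: [-1.1, 0.3, 0.9]
finger_gap: 8.5
t 28.62 p [462.4 129.2 150.2] x [-0.816 -0.579  0.008] y [-0.579  0.816 -0.   ] z [-0.006 -0.005 -1.   ] F [-1.1  0.3  0.9] gap 8.5 q [ 0.09  0.12  1.86 -0.    1.17 -2.09]
[0.0347426  0.10313401 0.14356714]
offset cm [0.07 0.01 0.02] turn z -0.609 tilt [-0.    -0.008  0.   ] q6 -2.09
```

```bash

A='[{"offset":[0,0,0.05],"turn":[0,0,0.12],"hand":1},{"offset":[0,0,0.05],"turn":[0,0,0.12],"hand":1},{"offset":[0,0,0.05],"turn":[0,0,0.12],"hand":1},{"offset":[0,0,0.05],"turn":[0,0,0.12],"hand":1},{"offset":[0,0,0.05],"turn":[0,0,0.12],"hand":1}]' ; unset A
python3 -m handwheel '[{"offset":[0,0,0.05],"turn":[0,0,0.12],"hand":1},{"offset":[0,0,0.05],"turn":[0,0,0.12],"hand":1},{"offset":[0,0,0.05],"turn":[0,0,0.12],"hand":1},{"offset":[0,0,0.05],"turn":[0,0,0.12],"hand":1},{"offset":[0,0,0.05],"turn":[0,0,0.12],"hand":1}]' 80
python3 -m handwheel '[{"offset":[0,0,0.05],"turn":[0,0,0.12],"hand":1},{"offset":[0,0,0.05],"turn":[0,0,0.12],"hand":1},{"offset":[0,0,0.05],"turn":[0,0,0.12],"hand":1},{"offset":[0,0,0.05],"turn":[0,0,0.12],"hand":1},{"offset":[0,0,0.05],"turn":[0,0,0.12],"hand":1}]' 80
python3 -m handwheel '[{"offset":[0,0,0.05],"turn":[0,0,0.12],"hand":1},{"offset":[0,0,0.05],"turn":[0,0,0.12],"hand":1},{"offset":[0,0,0.05],"turn":[0,0,0.12],"hand":1},{"offset":[0,0,0.05],"turn":[0,0,0.12],"hand":1},{"offset":[0,0,0.05],"turn":[0,0,0.12],"hand":1}]' 80
python3 -c "
from h import *
st(); print(r.observe()['moment']); go(461.7,128.8,137,-0.125)"
```

```text
time: 29.03
tcp_pos: [462.3, 129.1, 147.6]
tcp_rot: [0.004, 1.0, -0.003, -0.003]
wrist_force: [0.1, 0.4, 1.1]
finger_gap: 8.4
time: 29.45
tcp_pos: [462.2, 129.2, 145.0]
tcp_rot: [0.311, 0.95, -0.004, -0.003]
wrist_force: [-0.2, -0.3, 0.7]
finger_gap: 8.4
time: 29.87
tcp_pos: [462.2, 129.2, 142.5]
tcp_rot: [0.588, 0.809, -0.005, -0.002]
wrist_force: [-0.6, -0.7, 1.6]
finger_gap: 8.7
t 29.87 p [462.2 129.2 142.5] x [-0.308  0.951 -0.002] y [ 0.951  0.308 -0.01 ] z [-0.009 -0.005 -1.   ] F [-0.6 -0.7  1.6] gap 8.7 q [ 0.09  0.13  1.87 -0.    1.15 -0.22]
[0.12737459 0.10451321 0.20393804]
offset cm [-0.03 -0.05  0.55] turn z 0.438 tilt [-0.01   0.002  0.   ] q6 -0.22
```

```bash

python3 -m handwheel '[{"offset":[0,0,0.05],"turn":[0,0,0.12],"hand":1},{"offset":[0,0,0.05],"turn":[0,0,0.12],"hand":1},{"offset":[0,0,0.05],"turn":[0,0,0.12],"hand":1}]' 80
python3 -c "
from h import *
st(); print(r.observe()['moment']); go(461.7,128.8,137,-0.125)"
python3 -m handwheel '[{"offset":[0,0,0.03],"turn":[0,0,0.08],"hand":1},{"offset":[0,0,0],"turn":[0,0,0.06],"hand":1}]' 80
python3 -c "
from h import *
st(); print(r.observe()['moment']); go(461.7,128.8,137,-0.125)"
python3 -m handwheel '[{"offset":[0,0,0],"turn":[0,0,0.06],"hand":1},{"offset":[0,0,0],"turn":[0,0,0.04],"hand":1}]' 80
python3 -c "
from h import *
st(); print(r.observe()['moment']); go(461.7,128.8,137,-0.125)"
```

```text
time: 30.12
tcp_pos: [462.2, 129.4, 141.0]
tcp_rot: [0.729, 0.685, -0.005, -0.001]
wrist_force: [-1.8, 0.7, 1.3]
finger_gap: 8.3
t 30.12 p [462.2 129.4 141. ] x [ 0.062  0.998 -0.006] y [ 0.998 -0.062 -0.008] z [-0.009 -0.005 -1.   ] F [-1.8  0.7  1.3] gap 8.3 q [ 0.1   0.13  1.87 -0.    1.15  0.16]
[0.11885562 0.12487477 0.23464619]
offset cm [-0.06 -0.04  0.4 ] turn z 0.063 tilt [-0.008  0.006  0.   ] q6 0.16
time: 30.28
tcp_pos: [462.2, 129.4, 140.6]
tcp_rot: [0.776, 0.63, -0.005, -0.001]
wrist_force: [-0.6, 0.7, -0.0]
finger_gap: 8.5
t 30.28 p [462.2 129.4 140.6] x [ 0.206  0.979 -0.008] y [ 0.979 -0.206 -0.008] z [-0.009 -0.006 -1.   ] F [-0.6  0.7 -0. ] gap 8.5 q [ 0.1   0.13  1.87 -0.01  1.15  0.31]
[0.22700198 0.05077436 1.24811372]
offset cm [-0.06 -0.03  0.36] turn z -0.082 tilt [-0.008  0.008  0.   ] q6 0.31
time: 30.45
tcp_pos: [462.2, 129.5, 140.6]
tcp_rot: [0.805, 0.593, -0.006, 0.001]
wrist_force: [-0.4, 0.7, 0.6]
finger_gap: 8.4
t 30.45 p [462.2 129.5 140.6] x [ 0.296  0.955 -0.01 ] y [ 0.955 -0.296 -0.006] z [-0.008 -0.008 -1.   ] F [-0.4  0.7  0.6] gap 8.4 q [ 0.1   0.13  1.87 -0.01  1.15  0.4 ]
[0.32866503 0.10085658 2.2785441 ]
offset cm [-0.08 -0.03  0.37] turn z -0.176 tilt [-0.006  0.01   0.   ] q6 0.4
```

The moment rose to over 2 N m at the stop: the near left nut is tight. Release, lift, move to its diagonal partner, the far right nut.

```bash

python3 -m handwheel '[{"offset":[0,0,0],"turn":[0,0,0],"hand":-1},{"offset":[0,0,0],"turn":[0,0,0],"hand":-1},{"offset":[0,0,0],"turn":[0,0,0],"hand":-1},{"offset":[0,0,0],"turn":[0,0,0],"hand":-1},{"offset":[0,0,0],"turn":[0,0,0],"hand":-1}]' 
python3 -m handwheel '[{"offset":[0,0,0],"turn":[0,0,0],"hand":-1},{"offset":[0,0,0],"turn":[0,0,0],"hand":-1},{"offset":[0,0,-2],"turn":[0,0,0],"hand":-1},{"offset":[0,0,-3],"turn":[0,0,0],"hand":-1},{"offset":[0,0,-3],"turn":[0,0,0],"hand":-1}]' 
python3 -m handwheel '[{"offset":[-2.5,2.2,0],"turn":[0,0,0],"hand":-1},{"offset":[-2.6,2.3,0],"turn":[0,0,0],"hand":-1},{"offset":[-2.6,2.3,0],"turn":[0,0,0],"hand":-1},{"offset":[-2.6,2.3,0],"turn":[0,0,0],"hand":-1},{"offset":[-2.6,2.3,0],"turn":[0,0,0],"hand":-1}]' 
python3 -m handwheel '[{"offset":[-2.6,2.3,0],"turn":[0,0,0],"hand":-1},{"offset":[-2.6,2.3,0],"turn":[0,0,0],"hand":-1},{"offset":[-2.6,2.3,0],"turn":[0,0,0],"hand":-1},{"offset":[0,0,0],"turn":[0,0,0],"hand":-1},{"offset":[0,0,0],"turn":[0,0,0],"hand":-1}]' 
python3 -c "
from h import *
st(); go(571,-122.8,200,-0.345)"
```

```text
time: 30.87
tcp_pos: [462.7, 129.3, 140.3]
tcp_rot: [0.805, 0.593, -0.006, 0.001]
wrist_force: [-0.5, -0.8, -0.2]
finger_gap: 68.2
time: 31.28
tcp_pos: [457.3, 129.1, 214.4]
tcp_rot: [0.805, 0.593, -0.014, -0.004]
wrist_force: [1.1, -0.2, 0.3]
finger_gap: 85.6
time: 31.7
tcp_pos: [534.3, -26.0, 224.5]
tcp_rot: [0.801, 0.598, -0.005, -0.0]
wrist_force: [0.7, 1.0, -0.1]
finger_gap: 85.6
time: 32.12
tcp_pos: [582.3, -132.9, 224.7]
tcp_rot: [0.804, 0.595, -0.004, 0.002]
wrist_force: [-0.4, 0.3, -0.7]
finger_gap: 85.3
t 32.12 p [ 582.3 -132.9  224.7] x [ 0.292  0.956 -0.009] y [ 0.956 -0.292 -0.002] z [-0.005 -0.008 -1.   ] F [-0.4  0.3 -0.7] gap 85.3 q [-0.36  0.27  1.51 -0.01  1.36 -0.07]
offset cm [ 0.66 -1.37  2.47] turn z 0.049 tilt [-0.002  0.009  0.   ] q6 -0.07
```

```bash

python3 -m handwheel '[{"offset":[0.6,-1.3,0],"turn":[0,0,0.05],"hand":-1},{"offset":[0,0,1.5],"turn":[0,0,0],"hand":-1},{"offset":[0,0,1.5],"turn":[0,0,0],"hand":-1},{"offset":[0,0,1],"turn":[0,0,0],"hand":-1},{"offset":[0,0,0],"turn":[0,0,0],"hand":-1}]' 
python3 -c "
from h import *
st(); go(571,-122.8,151,-0.345)"
```

```text
time: 32.53
tcp_pos: [570.6, -121.5, 183.9]
tcp_rot: [0.819, 0.574, -0.004, 0.002]
wrist_force: [-0.0, -0.0, 0.4]
finger_gap: 85.5
t 32.53 p [ 570.6 -121.5  183.9] x [ 0.342  0.94  -0.008] y [ 0.94  -0.342 -0.001] z [-0.004 -0.007 -1.   ] F [-0.  -0.   0.4] gap 85.5 q [-0.35  0.28  1.58 -0.01  1.27 -0.  ]
offset cm [-0.09  0.09  3.29] turn z -0.004 tilt [-0.001  0.008  0.   ] q6 -0.0
```

```bash

python3 -m handwheel '[{"offset":[-0.1,0,1],"turn":[0,0,0],"hand":-1},{"offset":[0,0,1.2],"turn":[0,0,0],"hand":-1},{"offset":[0,0,0.9],"turn":[0,0,0],"hand":-1},{"offset":[0,0,0],"turn":[0,0,0],"hand":-1},{"offset":[0,0,0],"turn":[0,0,0],"hand":-1}]' 
python3 -c "
from h import *
st(); go(571,-122.8,151,-0.345)"
```

```text
time: 32.95
tcp_pos: [570.0, -120.8, 150.4]
tcp_rot: [0.818, 0.575, -0.003, 0.002]
wrist_force: [0.8, -1.3, 0.2]
finger_gap: 85.3
t 32.95 p [ 570.  -120.8  150.4] x [ 0.339  0.941 -0.008] y [ 0.941 -0.339 -0.001] z [-0.003 -0.007 -1.   ] F [ 0.8 -1.3  0.2] gap 85.3 q [-0.35  0.32  1.61 -0.01  1.21 -0.  ]
offset cm [-0.16  0.16 -0.06] turn z -0.001 tilt [-0.001  0.008  0.   ] q6 -0.0
```

Close, then turn.

```bash

python3 -m handwheel '[{"offset":[-0.15,0.15,0],"turn":[0,0,0],"hand":1},{"offset":[0,0,0],"turn":[0,0,0],"hand":1},{"offset":[0,0,0],"turn":[0,0,0],"hand":1},{"offset":[0,0,0],"turn":[0,0,0],"hand":1},{"offset":[0,0,0],"turn":[0,0,0],"hand":1}]' 80
python3 -m handwheel '[{"offset":[0,0,0],"turn":[0,0,0],"hand":1},{"offset":[0,0,0],"turn":[0,0,0],"hand":1},{"offset":[0,0,0],"turn":[0,0,0],"hand":1},{"offset":[0,0,0],"turn":[0,0,0],"hand":1},{"offset":[0,0,0],"turn":[0,0,0],"hand":1}]' 80
python3 -m handwheel '[{"offset":[0,0,0.05],"turn":[0,0,0.12],"hand":1},{"offset":[0,0,0.05],"turn":[0,0,0.12],"hand":1},{"offset":[0,0,0.05],"turn":[0,0,0.12],"hand":1},{"offset":[0,0,0.05],"turn":[0,0,0.12],"hand":1},{"offset":[0,0,0.05],"turn":[0,0,0.12],"hand":1}]' 80
python3 -c "
from h import *
st(); print(r.observe()['moment']); go(571,-122.8,137,-0.345)"
```

```text
time: 33.37
tcp_pos: [572.2, -123.6, 151.7]
tcp_rot: [0.818, 0.575, -0.003, 0.003]
wrist_force: [-0.5, -0.4, -0.5]
finger_gap: 25.3
time: 33.78
tcp_pos: [569.7, -122.5, 152.3]
tcp_rot: [0.818, 0.575, -0.004, 0.0]
wrist_force: [0.2, 0.3, -0.6]
finger_gap: 8.4
time: 34.2
tcp_pos: [570.1, -122.9, 149.7]
tcp_rot: [0.955, 0.297, -0.004, 0.002]
wrist_force: [-0.8, 0.1, -0.4]
finger_gap: 8.6
t 34.20 p [ 570.1 -122.9  149.7] x [ 0.824  0.567 -0.009] y [ 0.567 -0.824  0.002] z [-0.006 -0.007 -1.   ] F [-0.8  0.1 -0.4] gap 8.6 q [-0.36  0.32  1.61 -0.01  1.21  0.62]
[0.00445952 0.07918013 0.15071356]
offset cm [0.09 0.04 1.27] turn z -0.623 tilt [ 0.002  0.009 -0.   ] q6 0.62
```

```bash

python3 -m handwheel '[{"offset":[0,0,0.05],"turn":[0,0,0.12],"hand":1},{"offset":[0,0,0.05],"turn":[0,0,0.12],"hand":1},{"offset":[0,0,0.05],"turn":[0,0,0.12],"hand":1},{"offset":[0,0,0.05],"turn":[0,0,0.12],"hand":1},{"offset":[0,0,0.05],"turn":[0,0,0.12],"hand":1}]' 80
python3 -m handwheel '[{"offset":[0,0,0.05],"turn":[0,0,0.12],"hand":1},{"offset":[0,0,0.05],"turn":[0,0,0.12],"hand":1},{"offset":[0,0,0.05],"turn":[0,0,0.12],"hand":1},{"offset":[0,0,0.05],"turn":[0,0,0.12],"hand":1},{"offset":[0,0,0.05],"turn":[0,0,0.12],"hand":1}]' 80
python3 -m handwheel '[{"offset":[0,0,0.05],"turn":[0,0,0.12],"hand":1},{"offset":[0,0,0.05],"turn":[0,0,0.12],"hand":1},{"offset":[0,0,0.05],"turn":[0,0,0.12],"hand":1},{"offset":[0,0,0.05],"turn":[0,0,0.12],"hand":1},{"offset":[0,0,0],"turn":[0,0,0],"hand":1}]' 80
python3 -c "
from h import *
st(); print(r.observe()['moment']); go(571,-122.8,137,-0.125)"
```

```text
time: 34.62
tcp_pos: [570.2, -123.4, 147.1]
tcp_rot: [1.0, -0.011, -0.003, 0.004]
wrist_force: [-0.2, -0.7, -0.0]
finger_gap: 8.1
time: 35.03
tcp_pos: [570.0, -123.9, 144.5]
tcp_rot: [0.948, -0.318, -0.002, 0.005]
wrist_force: [-0.1, -0.5, -0.1]
finger_gap: 8.3
time: 35.45
tcp_pos: [569.7, -124.3, 142.5]
tcp_rot: [0.84, -0.543, -0.002, 0.006]
wrist_force: [0.3, 0.8, -2.5]
finger_gap: 8.2
t 35.45 p [ 569.7 -124.3  142.5] x [ 0.411 -0.912  0.004] y [-0.912 -0.411  0.012] z [-0.01  -0.009 -1.   ] F [ 0.3  0.8 -2.5] gap 8.2 q [-0.36  0.33  1.61 -0.01  1.2   2.37]
[ 0.24999909 -0.06933984 -0.00198248]
offset cm [-0.09 -0.19  0.55] turn z 0.548 tilt [ 0.012 -0.004  0.   ] q6 2.37
```

```bash

python3 -m handwheel '[{"offset":[0,0,0],"turn":[0,0,0],"hand":-1},{"offset":[0,0,0],"turn":[0,0,0],"hand":-1},{"offset":[0,0,0],"turn":[0,0,0],"hand":-1},{"offset":[0,0,0],"turn":[0,0,0],"hand":-1},{"offset":[0,0,0],"turn":[0,0,0],"hand":-1}]' 
python3 -m handwheel '[{"offset":[0,0,0],"turn":[0,0,0],"hand":-1},{"offset":[0,0,-2],"turn":[0,0,0],"hand":-1},{"offset":[0,0,-2.5],"turn":[0,0,0],"hand":-1},{"offset":[0,0,0],"turn":[0,0,-0.12],"hand":-1},{"offset":[0,0,0],"turn":[0,0,-0.12],"hand":-1}]' 
for i in 1 2 3 4; do python3 -m handwheel '[{"offset":[0,0,0],"turn":[0,0,-0.12],"hand":-1},{"offset":[0,0,0],"turn":[0,0,-0.12],"hand":-1},{"offset":[0,0,0],"turn":[0,0,-0.12],"hand":-1},{"offset":[0,0,0],"turn":[0,0,-0.12],"hand":-1},{"offset":[0,0,0],"turn":[0,0,-0.12],"hand":-1}]' >/dev/null; done
python3 -c "
from h import *
st(); print(r.observe()['moment']); go(571,-122.8,143,0.423)"
```

```text
time: 35.87
tcp_pos: [570.7, -124.6, 143.0]
tcp_rot: [0.842, -0.539, -0.001, 0.006]
wrist_force: [-0.8, 0.6, -0.0]
finger_gap: 68.8
time: 36.28
tcp_pos: [570.1, -123.9, 188.6]
tcp_rot: [0.903, -0.431, -0.003, 0.006]
wrist_force: [-0.6, 0.2, 0.1]
finger_gap: 85.5
t 37.95 p [ 572.  -124.8  192.5] x [-0.039  0.999 -0.011] y [ 0.999  0.039 -0.004] z [-0.003 -0.011 -1.   ] F [-0.6 -0.5  0.4] gap 85.7 q [-0.36  0.28  1.57 -0.01  1.29 -0.39]
[0.00829771 0.00391055 0.01084055]
offset cm [ 0.26 -0.08  4.95] turn z -0.384 tilt [-0.004  0.011  0.   ] q6 -0.39
```

```bash

python3 -m handwheel '[{"offset":[0.2,0,0.5],"turn":[0,0,-0.12],"hand":-1},{"offset":[0,0,1],"turn":[0,0,-0.12],"hand":-1},{"offset":[0,0,1],"turn":[0,0,-0.12],"hand":-1},{"offset":[0,0,1.2],"turn":[0,0,0],"hand":-1},{"offset":[0,0,0.6],"turn":[0,0,0],"hand":-1}]' 
python3 -c "
from h import *
st(); go(571,-123.5,142.5,0.423)"
```

```text
time: 38.37
tcp_pos: [574.2, -124.0, 151.0]
tcp_rot: [0.546, 0.837, -0.005, 0.005]
wrist_force: [-0.3, -0.1, -0.7]
finger_gap: 85.7
t 38.37 p [ 574.2 -124.   151. ] x [-0.403  0.915 -0.014] y [ 0.915  0.403 -0.002] z [ 0.004 -0.013 -1.   ] F [-0.3 -0.1 -0.7] gap 85.7 q [-0.35  0.32  1.61 -0.01  1.2  -0.76]
offset cm [ 0.19 -0.27  0.85] turn z -0.008 tilt [-0.002  0.014  0.   ] q6 -0.76
```

```bash

python3 -m handwheel '[{"offset":[0.2,-0.25,0.7],"turn":[0,0.01,0],"hand":-1},{"offset":[0,0,0],"turn":[0,0,0],"hand":-1},{"offset":[0,0,0],"turn":[0,0,0],"hand":1},{"offset":[0,0,0],"turn":[0,0,0],"hand":1},{"offset":[0,0,0],"turn":[0,0,0],"hand":1}]' 80
python3 -m handwheel '[{"offset":[0,0,0],"turn":[0,0,0],"hand":1},{"offset":[0,0,0],"turn":[0,0,0],"hand":1},{"offset":[0,0,0],"turn":[0,0,0],"hand":1},{"offset":[0,0,0],"turn":[0,0,0],"hand":1},{"offset":[0,0,0],"turn":[0,0,0],"hand":1}]' 80
python3 -m handwheel '[{"offset":[0,0,0],"turn":[0,0,0],"hand":1},{"offset":[0,0,0],"turn":[0,0,0],"hand":1}]' 80
python3 -m handwheel '[{"offset":[0,0,0.05],"turn":[0,0,0.12],"hand":1},{"offset":[0,0,0.05],"turn":[0,0,0.12],"hand":1},{"offset":[0,0,0.05],"turn":[0,0,0.12],"hand":1},{"offset":[0,0,0.03],"turn":[0,0,0.1],"hand":1}]' 80
python3 -c "
from h import *
st(); print(r.observe()['moment']); go(571,-122.8,137,-0.125)"
```

```text
time: 38.78
tcp_pos: [569.5, -123.0, 141.1]
tcp_rot: [0.55, 0.835, -0.002, -0.001]
wrist_force: [0.2, 0.1, 0.2]
finger_gap: 51.5
time: 39.2
tcp_pos: [569.5, -123.8, 143.0]
tcp_rot: [0.549, 0.836, -0.003, -0.001]
wrist_force: [0.8, 1.2, -2.1]
finger_gap: 8.3
time: 39.37
tcp_pos: [569.5, -123.8, 142.9]
tcp_rot: [0.549, 0.836, -0.003, -0.001]
wrist_force: [-1.4, -0.6, -0.1]
finger_gap: 8.5
time: 39.7
tcp_pos: [569.2, -124.6, 142.3]
tcp_rot: [0.723, 0.69, -0.006, 0.002]
wrist_force: [0.0, 0.9, -2.4]
finger_gap: 7.8
t 39.70 p [ 569.2 -124.6  142.3] x [ 0.047  0.999 -0.012] y [ 0.999 -0.047 -0.005] z [-0.006 -0.011 -1.   ] F [ 0.   0.9 -2.4] gap 7.8 q [-0.36  0.33  1.62 -0.01  1.19 -0.31]
[ 0.05897546 -0.2689545   0.16388362]
offset cm [0.2  0.17 0.53] turn z 0.078 tilt [-0.005  0.012  0.   ] q6 -0.31
```

```bash

python3 -m handwheel '[{"offset":[0.05,0.05,0.05],"turn":[0,0,0.08],"hand":1},{"offset":[0,0,0],"turn":[0,0,0.06],"hand":1}]' 80
python3 -c "
from h import *
st(); print(r.observe()['moment']); go(571,-122.8,137,-0.125)"
python3 -m handwheel '[{"offset":[0,0,0],"turn":[0,0,0.06],"hand":1},{"offset":[0,0,0],"turn":[0,0,0.04],"hand":1}]' 80
python3 -c "
from h import *
st(); print(r.observe()['moment']); go(571,-122.8,137,-0.125)"
```

```text
time: 39.87
tcp_pos: [569.1, -124.5, 141.9]
tcp_rot: [0.772, 0.636, -0.007, 0.003]
wrist_force: [-1.0, 0.0, -1.8]
finger_gap: 8.0
t 39.87 p [ 569.1 -124.5  141.9] x [ 0.191  0.981 -0.015] y [ 0.982 -0.191 -0.005] z [-0.008 -0.013 -1.   ] F [-1.   0.  -1.8] gap 8.0 q [-0.36  0.33  1.62 -0.02  1.2  -0.16]
[0.0793208  0.07307979 0.96560132]
offset cm [0.21 0.15 0.49] turn z -0.067 tilt [-0.005  0.015  0.   ] q6 -0.16
time: 40.03
tcp_pos: [569.0, -124.6, 141.9]
tcp_rot: [0.801, 0.598, -0.008, 0.004]
wrist_force: [-0.9, -0.3, -0.6]
finger_gap: 8.4
t 40.03 p [ 569.  -124.6  141.9] x [ 0.285  0.958 -0.018] y [ 0.959 -0.285 -0.004] z [-0.009 -0.016 -1.   ] F [-0.9 -0.3 -0.6] gap 8.4 q [-0.35  0.33  1.62 -0.02  1.2  -0.06]
[0.04657153 0.04543934 2.07198959]
offset cm [0.23 0.14 0.49] turn z -0.164 tilt [-0.004  0.018  0.   ] q6 -0.06
```

The far right nut is tight (2.1 N m at the stop). Next the near right nut.

```bash

python3 -m handwheel '[{"offset":[0,0,0],"turn":[0,0,0],"hand":-1},{"offset":[0,0,0],"turn":[0,0,0],"hand":-1},{"offset":[0,0,0],"turn":[0,0,0],"hand":-1},{"offset":[0,0,0],"turn":[0,0,0],"hand":-1},{"offset":[0,0,0],"turn":[0,0,0],"hand":-1}]' 
python3 -m handwheel '[{"offset":[0,0,0],"turn":[0,0,0],"hand":-1},{"offset":[0,0,0],"turn":[0,0,0],"hand":-1},{"offset":[0,0,-2],"turn":[0,0,0],"hand":-1},{"offset":[0,0,-3],"turn":[0,0,0],"hand":-1},{"offset":[0,0,-3],"turn":[0,0,0],"hand":-1}]' 
python3 -m handwheel '[{"offset":[-0.5,-3.4,0],"turn":[0,0,0],"hand":-1},{"offset":[-0.5,-3.4,0],"turn":[0,0,0],"hand":-1},{"offset":[-0.5,-3.4,0],"turn":[0,0,0.05],"hand":-1},{"offset":[-0.5,-3,0],"turn":[0,0,0],"hand":-1},{"offset":[0,0,0],"turn":[0,0,0],"hand":-1}]' 
python3 -c "
from h import *
st(); go(432.2,-105.2,200,-0.345)"
```

```text
time: 40.45
tcp_pos: [570.4, -123.8, 142.3]
tcp_rot: [0.802, 0.598, -0.007, 0.004]
wrist_force: [-0.2, 0.1, 0.7]
finger_gap: 68.3
time: 40.87
tcp_pos: [565.3, -121.2, 215.4]
tcp_rot: [0.802, 0.597, -0.012, -0.004]
wrist_force: [1.1, -0.6, -0.0]
finger_gap: 85.2
time: 41.28
tcp_pos: [435.6, -102.7, 225.9]
tcp_rot: [0.818, 0.576, -0.006, 0.005]
wrist_force: [0.3, 0.9, -0.6]
finger_gap: 85.4
t 41.28 p [ 435.6 -102.7  225.9] x [ 0.337  0.941 -0.015] y [ 0.942 -0.337  0.001] z [-0.005 -0.015 -1.   ] F [ 0.3  0.9 -0.6] gap 85.4 q [-0.42 -0.05  1.86 -0.02  1.32 -0.07]
offset cm [-0.31 -0.24  2.59] turn z 0.002 tilt [ 0.001  0.015 -0.   ] q6 -0.07
```

```bash

python3 -m handwheel '[{"offset":[-0.3,-0.2,1],"turn":[0,0.012,0],"hand":-1},{"offset":[0,0,1.5],"turn":[0,0,0],"hand":-1},{"offset":[0,0,1.5],"turn":[0,0,0],"hand":-1},{"offset":[0,0,0.6],"turn":[0,0,0],"hand":-1},{"offset":[0,0,0],"turn":[0,0,0],"hand":-1}]' 
python3 -c "
from h import *
st(); go(432.2,-105.2,151,-0.345)"
```

```text
time: 41.7
tcp_pos: [433.6, -106.0, 181.5]
tcp_rot: [0.818, 0.575, 0.002, 0.005]
wrist_force: [-0.5, 1.2, -0.7]
finger_gap: 85.3
t 41.70 p [ 433.6 -106.   181.5] x [ 0.338  0.941 -0.003] y [ 0.941 -0.338  0.01 ] z [ 0.008 -0.006 -1.   ] F [-0.5  1.2 -0.7] gap 85.3 q [-0.43 -0.01  1.92 -0.    1.22 -0.09]
offset cm [ 0.04 -0.18  3.05] turn z 0.0 tilt [ 0.01   0.003 -0.   ] q6 -0.09
```

```bash

python3 -m handwheel '[{"offset":[0,-0.1,1],"turn":[0.01,0,0],"hand":-1},{"offset":[0,0,1.2],"turn":[0,0,0],"hand":-1},{"offset":[0,0,0.6],"turn":[0,0,0],"hand":-1},{"offset":[0,0,0],"turn":[0,0,0],"hand":-1},{"offset":[0,0,0],"turn":[0,0,0],"hand":-1}]' 
python3 -c "
from h import *
st(); go(432.2,-105.2,151,-0.345)"
```

```text
time: 42.12
tcp_pos: [435.4, -106.7, 153.3]
tcp_rot: [0.818, 0.575, -0.001, 0.002]
wrist_force: [-0.8, 0.4, -0.5]
finger_gap: 85.6
t 42.12 p [ 435.4 -106.7  153.3] x [ 0.338  0.941 -0.003] y [ 0.941 -0.338  0.002] z [ 0.001 -0.004 -1.   ] F [-0.8  0.4 -0.5] gap 85.6 q [-0.43  0.04  1.94 -0.    1.16 -0.09]
offset cm [ 0.03 -0.35  0.23] turn z 0.001 tilt [ 0.002  0.003 -0.   ] q6 -0.09
```

```bash

python3 -m handwheel '[{"offset":[0,-0.3,0.2],"turn":[0,0,0],"hand":-1},{"offset":[0,0,0],"turn":[0,0,0],"hand":1},{"offset":[0,0,0],"turn":[0,0,0],"hand":1},{"offset":[0,0,0],"turn":[0,0,0],"hand":1},{"offset":[0,0,0],"turn":[0,0,0],"hand":1}]' 80
python3 -m handwheel '[{"offset":[0,0,0],"turn":[0,0,0],"hand":1},{"offset":[0,0,0],"turn":[0,0,0],"hand":1},{"offset":[0,0,0],"turn":[0,0,0],"hand":1},{"offset":[0,0,0],"turn":[0,0,0],"hand":1},{"offset":[0,0,0],"turn":[0,0,0],"hand":1}]' 80
python3 -m handwheel '[{"offset":[0,0,0],"turn":[0,0,0],"hand":1},{"offset":[0,0,0.05],"turn":[0,0,0.12],"hand":1},{"offset":[0,0,0.05],"turn":[0,0,0.12],"hand":1},{"offset":[0,0,0.05],"turn":[0,0,0.12],"hand":1},{"offset":[0,0,0.05],"turn":[0,0,0.12],"hand":1}]' 80
python3 -c "
from h import *
st(); print(r.observe()['moment']); go(432.2,-105.2,137,-0.345)"
```

```text
time: 42.53
tcp_pos: [433.8, -106.1, 153.1]
tcp_rot: [0.818, 0.576, 0.0, 0.003]
wrist_force: [0.3, -0.3, 0.9]
finger_gap: 38.5
time: 42.95
tcp_pos: [430.5, -104.9, 153.9]
tcp_rot: [0.818, 0.575, -0.002, -0.0]
wrist_force: [0.2, -0.6, -1.8]
finger_gap: 8.1
time: 43.37
tcp_pos: [430.4, -104.9, 151.8]
tcp_rot: [0.934, 0.357, -0.003, 0.0]
wrist_force: [-0.1, 0.4, 0.5]
finger_gap: 8.3
t 43.37 p [ 430.4 -104.9  151.8] x [ 0.746  0.666 -0.005] y [ 0.666 -0.746 -0.001] z [-0.005 -0.003 -1.   ] F [-0.1  0.4  0.5] gap 8.3 q [-0.43  0.04  1.95 -0.    1.16  0.41]
[0.06891204 0.05540148 0.14302903]
offset cm [0.12 0.14 1.48] turn z -0.497 tilt [-0.001  0.005  0.   ] q6 0.41
```

```bash

for i in 1 2 3; do python3 -m handwheel '[{"offset":[0,0,0.05],"turn":[0,0,0.12],"hand":1},{"offset":[0,0,0.05],"turn":[0,0,0.12],"hand":1},{"offset":[0,0,0.05],"turn":[0,0,0.12],"hand":1},{"offset":[0,0,0.05],"turn":[0,0,0.12],"hand":1},{"offset":[0,0,0.05],"turn":[0,0,0.12],"hand":1}]' 80 ; done
python3 -m handwheel '[{"offset":[0,0,0.05],"turn":[0,0,0.12],"hand":1},{"offset":[0,0,0],"turn":[0,0,0],"hand":1}]' 80
python3 -c "
from h import *
st(); print(r.observe()['moment']); go(432.2,-105.2,137,-0.125)"
```

```text
time: 43.78
tcp_pos: [430.3, -104.8, 149.2]
tcp_rot: [0.999, 0.052, -0.003, 0.001]
wrist_force: [-0.7, -0.5, 0.8]
finger_gap: 8.3
time: 44.2
tcp_pos: [430.3, -104.6, 146.6]
tcp_rot: [0.966, -0.258, -0.003, 0.002]
wrist_force: [-0.4, -0.4, 0.0]
finger_gap: 8.6
time: 44.62
tcp_pos: [430.4, -104.5, 144.0]
tcp_rot: [0.84, -0.542, -0.003, 0.003]
wrist_force: [-1.7, 0.6, 0.2]
finger_gap: 8.3
time: 44.78
tcp_pos: [430.4, -104.4, 143.5]
tcp_rot: [0.804, -0.594, -0.003, 0.003]
wrist_force: [-0.6, 1.0, 1.2]
finger_gap: 8.4
t 44.78 p [ 430.4 -104.4  143.5] x [ 0.293 -0.956 -0.001] y [-0.956 -0.293  0.009] z [-0.008 -0.002 -1.   ] F [-0.6  1.   1.2] gap 8.4 q [-0.43  0.05  1.95 -0.01  1.15  2.42]
[ 0.08288303  0.05302732 -0.04414832]
offset cm [ 0.12 -0.15  0.64] turn z 0.423 tilt [ 0.009  0.001 -0.   ] q6 2.42
```

```bash

python3 -m handwheel '[{"offset":[0,0,0],"turn":[0,0,0],"hand":-1},{"offset":[0,0,0],"turn":[0,0,0],"hand":-1},{"offset":[0,0,0],"turn":[0,0,0],"hand":-1},{"offset":[0,0,0],"turn":[0,0,0],"hand":-1},{"offset":[0,0,0],"turn":[0,0,0],"hand":-1}]' 
python3 -m handwheel '[{"offset":[0,0,0],"turn":[0,0,0],"hand":-1},{"offset":[0,0,-2],"turn":[0,0,0],"hand":-1},{"offset":[0,0,-2.5],"turn":[0,0,0],"hand":-1},{"offset":[0,0,0],"turn":[0,0,-0.12],"hand":-1},{"offset":[0,0,0],"turn":[0,0,-0.12],"hand":-1}]' 
for i in 1 2 3 4; do python3 -m handwheel '[{"offset":[0,0,0],"turn":[0,0,-0.12],"hand":-1},{"offset":[0,0,0],"turn":[0,0,-0.12],"hand":-1},{"offset":[0,0,0],"turn":[0,0,-0.12],"hand":-1},{"offset":[0,0,0],"turn":[0,0,-0.12],"hand":-1},{"offset":[0,0,0],"turn":[0,0,-0.12],"hand":-1}]' >/dev/null; done
python3 -m handwheel '[{"offset":[0,0,0],"turn":[0,0,-0.12],"hand":-1},{"offset":[0,0,0],"turn":[0,0,-0.12],"hand":-1},{"offset":[0,0,0],"turn":[0,0,-0.12],"hand":-1},{"offset":[0,0,0],"turn":[0,0,0],"hand":-1}]'
python3 -c "
from h import *
st(); go(431.3,-105,143,0.298)"
```

```text
time: 45.2
tcp_pos: [431.0, -104.7, 143.6]
tcp_rot: [0.807, -0.591, -0.002, 0.003]
wrist_force: [0.1, -0.3, -0.2]
finger_gap: 68.2
time: 45.62
tcp_pos: [430.3, -104.1, 189.4]
tcp_rot: [0.874, -0.485, -0.004, 0.003]
wrist_force: [-0.3, 0.2, 0.7]
finger_gap: 85.6
time: 47.62
tcp_pos: [431.6, -104.6, 191.8]
tcp_rot: [0.596, 0.803, -0.003, -0.001]
wrist_force: [0.1, 0.1, -1.4]
finger_gap: 85.1
t 47.62 p [ 431.6 -104.6  191.8] x [-0.29   0.957 -0.002] y [ 0.957  0.29  -0.006] z [-0.005 -0.003 -1.   ] F [ 0.1  0.1 -1.4] gap 85.1 q [-0.43 -0.02  1.91 -0.01  1.25 -0.72]
offset cm [-0.02 -0.01  4.88] turn z -0.004 tilt [-0.006  0.002  0.   ] q6 -0.72
```

```bash

python3 -m handwheel '[{"offset":[0,0,1.2],"turn":[0,0,0],"hand":-1},{"offset":[0,0,1.3],"turn":[0,0,0],"hand":-1},{"offset":[0,0,1.3],"turn":[0,0,0],"hand":-1},{"offset":[0,0,0.7],"turn":[0,0,0],"hand":-1},{"offset":[0,0,0],"turn":[0,0,0],"hand":-1}]' 
python3 -c "
from h import *
st(); go(431.3,-105,143,0.298)"
```

```text
time: 48.03
tcp_pos: [432.9, -105.5, 146.8]
tcp_rot: [0.601, 0.799, -0.002, 0.001]
wrist_force: [-0.2, -0.6, -0.5]
finger_gap: 85.3
t 48.03 p [ 432.9 -105.5  146.8] x [-0.277  0.961 -0.005] y [ 0.961  0.277 -0.002] z [-0.001 -0.005 -1.   ] F [-0.2 -0.6 -0.5] gap 85.3 q [-0.43  0.04  1.95 -0.01  1.14 -0.71]
offset cm [ 0.09 -0.14  0.38] turn z -0.017 tilt [-0.002  0.005  0.   ] q6 -0.71
```

```bash

python3 -m handwheel '[{"offset":[0,-0.15,0.3],"turn":[0,0,-0.02],"hand":-1},{"offset":[0,0,0],"turn":[0,0,0],"hand":-1},{"offset":[0,0,0],"turn":[0,0,0],"hand":1},{"offset":[0,0,0],"turn":[0,0,0],"hand":1},{"offset":[0,0,0],"turn":[0,0,0],"hand":1}]' 80
python3 -m handwheel '[{"offset":[0,0,0],"turn":[0,0,0],"hand":1},{"offset":[0,0,0],"turn":[0,0,0],"hand":1},{"offset":[0,0,0],"turn":[0,0,0],"hand":1},{"offset":[0,0,0],"turn":[0,0,0],"hand":1},{"offset":[0,0,0],"turn":[0,0,0],"hand":1}]' 80
python3 -m handwheel '[{"offset":[0,0,0],"turn":[0,0,0],"hand":1},{"offset":[0,0,0],"turn":[0,0,0],"hand":1}]' 80
python3 -m handwheel '[{"offset":[0,0,0.05],"turn":[0,0,0.12],"hand":1},{"offset":[0,0,0.05],"turn":[0,0,0.12],"hand":1},{"offset":[0,0,0.05],"turn":[0,0,0.1],"hand":1}]' 80
python3 -c "
from h import *
st(); print(r.observe()['moment']); go(431.3,-105,137,-0.125)"
```

```text
time: 48.45
tcp_pos: [432.3, -106.4, 145.2]
tcp_rot: [0.594, 0.805, -0.002, 0.002]
wrist_force: [-0.3, 0.3, 0.2]
finger_gap: 51.4
time: 48.87
tcp_pos: [431.4, -107.3, 146.7]
tcp_rot: [0.594, 0.805, -0.004, 0.002]
wrist_force: [1.5, 1.0, -2.3]
finger_gap: 8.1
time: 49.03
tcp_pos: [431.4, -107.3, 146.6]
tcp_rot: [0.594, 0.804, -0.003, 0.002]
wrist_force: [-0.2, 0.9, -0.1]
finger_gap: 7.8
time: 49.28
tcp_pos: [430.6, -107.5, 145.2]
tcp_rot: [0.725, 0.688, -0.004, 0.002]
wrist_force: [-1.5, -0.4, 2.0]
finger_gap: 7.9
t 49.28 p [ 430.6 -107.5  145.2] x [ 0.052  0.999 -0.009] y [ 0.999 -0.052 -0.002] z [-0.003 -0.009 -1.   ] F [-1.5 -0.4  2. ] gap 7.9 q [-0.43  0.04  1.95 -0.01  1.14 -0.38]
[0.06234087 0.23971468 0.12487446]
offset cm [0.26 0.06 0.82] turn z 0.073 tilt [-0.002  0.009  0.   ] q6 -0.38
```

```bash

python3 -m handwheel '[{"offset":[0,0,0.05],"turn":[0,0,0.08],"hand":1},{"offset":[0,0,0],"turn":[0,0,0.06],"hand":1}]' 80
python3 -c "
from h import *
st(); print(r.observe()['moment']); go(431.3,-105,137,-0.125)"
python3 -m handwheel '[{"offset":[0,0,0],"turn":[0,0,0.06],"hand":1},{"offset":[0,0,0],"turn":[0,0,0.04],"hand":1}]' 80
python3 -c "
from h import *
st(); print(r.observe()['moment']); go(431.3,-105,137,-0.125)"
```

```text
time: 49.45
tcp_pos: [430.2, -107.5, 144.9]
tcp_rot: [0.774, 0.634, -0.005, 0.002]
wrist_force: [-1.3, -0.8, -0.5]
finger_gap: 8.0
t 49.45 p [ 430.2 -107.5  144.9] x [ 0.197  0.98  -0.01 ] y [ 0.98  -0.197 -0.002] z [-0.004 -0.01  -1.   ] F [-1.3 -0.8 -0.5] gap 8.0 q [-0.43  0.04  1.96 -0.01  1.14 -0.23]
[-0.02814364  0.00529868  1.01568821]
offset cm [0.27 0.06 0.78] turn z -0.073 tilt [-0.002  0.01   0.   ] q6 -0.23
time: 49.62
tcp_pos: [429.9, -107.6, 144.8]
tcp_rot: [0.803, 0.596, -0.006, 0.003]
wrist_force: [0.6, 0.8, 0.3]
finger_gap: 7.8
t 49.62 p [ 429.9 -107.6  144.8] x [ 0.288  0.957 -0.013] y [ 0.957 -0.288 -0.002] z [-0.006 -0.012 -1.   ] F [0.6 0.8 0.3] gap 7.8 q [-0.43  0.04  1.96 -0.01  1.14 -0.13]
[ 0.1505787  -0.01016011  2.00414316]
offset cm [0.29 0.06 0.78] turn z -0.168 tilt [-0.002  0.013  0.   ] q6 -0.13
```

The near right nut is tight (2.0 N m at the stop). Last, the far left nut.

```bash

python3 -m handwheel '[{"offset":[0,0,0],"turn":[0,0,0],"hand":-1},{"offset":[0,0,0],"turn":[0,0,0],"hand":-1},{"offset":[0,0,0],"turn":[0,0,0],"hand":-1},{"offset":[0,0,0],"turn":[0,0,0],"hand":-1},{"offset":[0,0,0],"turn":[0,0,0],"hand":-1}]' 
python3 -m handwheel '[{"offset":[0,0,0],"turn":[0,0,0],"hand":-1},{"offset":[0,0,0],"turn":[0,0,0],"hand":-1},{"offset":[0,0,-2],"turn":[0,0,0],"hand":-1},{"offset":[0,0,-3],"turn":[0,0,0],"hand":-1},{"offset":[0,0,-3],"turn":[0,0,0],"hand":-1}]' 
python3 -m handwheel '[{"offset":[3.2,1.2,0],"turn":[0,0,0],"hand":-1},{"offset":[3.3,1.3,0],"turn":[0,0,0],"hand":-1},{"offset":[3.3,1.3,0],"turn":[0,0,0],"hand":-1},{"offset":[3.3,1.3,0],"turn":[0,0,0],"hand":-1},{"offset":[3.3,1.3,0],"turn":[0,0,0],"hand":-1}]' 
python3 -m handwheel '[{"offset":[3.2,1.3,0],"turn":[0,0,0],"hand":-1},{"offset":[3.2,1.3,0],"turn":[0,0,0],"hand":-1},{"offset":[2.5,1.2,0],"turn":[0,0,0],"hand":-1},{"offset":[0,0,0],"turn":[0,0,0],"hand":-1}]' 
for i in 1 2 3 4; do python3 -m handwheel '[{"offset":[0,0,0],"turn":[0,0,-0.12],"hand":-1},{"offset":[0,0,0],"turn":[0,0,-0.12],"hand":-1},{"offset":[0,0,0],"turn":[0,0,-0.12],"hand":-1},{"offset":[0,0,0],"turn":[0,0,-0.12],"hand":-1},{"offset":[0,0,0],"turn":[0,0,-0.12],"hand":-1}]' >/dev/null; done
python3 -c "
from h import *
st(); go(600.6,111.2,200,2.78)"
```

```text
time: 50.03
tcp_pos: [430.7, -107.1, 144.9]
tcp_rot: [0.802, 0.597, -0.005, 0.003]
wrist_force: [-0.2, -0.2, -0.3]
finger_gap: 68.4
time: 50.45
tcp_pos: [425.5, -104.3, 219.4]
tcp_rot: [0.803, 0.597, -0.01, -0.005]
wrist_force: [0.4, -0.6, 0.3]
finger_gap: 85.5
time: 50.87
tcp_pos: [541.7, 30.6, 227.4]
tcp_rot: [0.807, 0.591, -0.005, 0.004]
wrist_force: [0.9, -1.0, 0.8]
finger_gap: 85.3
time: 51.2
tcp_pos: [610.5, 113.1, 225.9]
tcp_rot: [0.805, 0.593, -0.003, 0.005]
wrist_force: [-0.1, -0.6, 0.3]
finger_gap: 85.5
t 52.87 p [602.  102.4 219.7] x [-0.81  -0.586  0.024] y [-0.587  0.81  -0.005] z [-0.017 -0.018 -1.   ] F [ 0.5 -0.   0. ] gap 85.8 q [ 0.04  0.32  1.47 -0.02  1.38 -2.16]
offset cm [-0.45  0.8   1.96] turn z -0.582 tilt [-0.005 -0.024  0.   ] q6 -2.16
```

```bash

python3 -m handwheel '[{"offset":[-0.4,0.8,0],"turn":[0,-0.02,-0.11],"hand":-1},{"offset":[0,0,0],"turn":[0,0,-0.11],"hand":-1},{"offset":[0,0,0],"turn":[0,0,-0.11],"hand":-1},{"offset":[0,0,0],"turn":[0,0,-0.11],"hand":-1},{"offset":[0,0,0],"turn":[0,0,-0.1],"hand":-1}]' 
python3 -m handwheel '[{"offset":[0,0,0],"turn":[0,0,0],"hand":-1},{"offset":[0,0,0],"turn":[0,0,0],"hand":-1}]'
python3 -c "
from h import *
st(); go(600.6,111.2,180,2.78)"
```

```text
time: 53.28
tcp_pos: [597.9, 107.7, 218.5]
tcp_rot: [-0.562, 0.827, -0.001, -0.004]
wrist_force: [-1.0, 0.6, 0.1]
finger_gap: 85.3
time: 53.45
tcp_pos: [597.0, 106.5, 218.1]
tcp_rot: [-0.561, 0.828, -0.001, -0.004]
wrist_force: [-0.0, 0.2, 1.1]
finger_gap: 85.0
t 53.45 p [597.  106.5 218.1] x [-0.371 -0.929  0.009] y [-0.929  0.371  0.003] z [-0.006 -0.007 -1.   ] F [-0.   0.2  1.1] gap 85.0 q [ 0.04  0.3   1.49 -0.01  1.36 -2.72]
offset cm [-0.6  -0.17  3.81] turn z -0.018 tilt [ 0.003 -0.009  0.   ] q6 -2.72
```

```bash

python3 -m handwheel '[{"offset":[-0.5,-0.2,1],"turn":[0,-0.009,0],"hand":-1},{"offset":[0,0,1.3],"turn":[0,0,0],"hand":-1},{"offset":[0,0,1.2],"turn":[0,0,0],"hand":-1},{"offset":[0,0,0],"turn":[0,0,0],"hand":-1},{"offset":[0,0,0],"turn":[0,0,0],"hand":-1}]' 
python3 -c "
from h import *
st(); go(600.6,111.2,151,2.78)"
```

```text
time: 53.87
tcp_pos: [600.9, 110.0, 179.9]
tcp_rot: [-0.557, 0.83, 0.002, -0.0]
wrist_force: [0.6, -0.1, -0.2]
finger_gap: 85.0
t 53.87 p [600.9 110.  179.9] x [-0.379 -0.925 -0.002] y [-0.925  0.379  0.003] z [-0.002  0.003 -1.   ] F [ 0.6 -0.1 -0.2] gap 85.0 q [ 0.04  0.34  1.52  0.    1.28 -2.72]
offset cm [-0.1   0.07  2.89] turn z -0.027 tilt [ 0.003  0.002 -0.   ] q6 -2.72
```

```bash

python3 -m handwheel '[{"offset":[-0.1,0,1],"turn":[0,0,0],"hand":-1},{"offset":[0,0,1.2],"turn":[0,0,0],"hand":-1},{"offset":[0,0,0.5],"turn":[0,0,0],"hand":-1},{"offset":[0,0,0],"turn":[0,0,0],"hand":-1},{"offset":[0,0,0],"turn":[0,0,0],"hand":-1}]' 
python3 -c "
from h import *
st(); go(600.6,111.2,151,2.78)"
```

```text
time: 54.28
tcp_pos: [601.1, 111.2, 149.4]
tcp_rot: [-0.557, 0.831, 0.002, -0.0]
wrist_force: [-0.0, -0.5, 0.0]
finger_gap: 85.4
t 54.28 p [601.1 111.2 149.4] x [-0.38  -0.925 -0.001] y [-0.925  0.38   0.004] z [-0.003  0.003 -1.   ] F [-0.  -0.5  0. ] gap 85.4 q [ 0.04  0.38  1.54  0.    1.23 -2.71]
offset cm [ 0.02  0.04 -0.16] turn z -0.029 tilt [ 0.004  0.001 -0.   ] q6 -2.71
```

```bash

python3 -m handwheel '[{"offset":[0,0,0],"turn":[0,0,0],"hand":1},{"offset":[0,0,0],"turn":[0,0,0],"hand":1},{"offset":[0,0,0],"turn":[0,0,0],"hand":1},{"offset":[0,0,0],"turn":[0,0,0],"hand":1},{"offset":[0,0,0],"turn":[0,0,0],"hand":1}]' 80
python3 -m handwheel '[{"offset":[0,0,0],"turn":[0,0,0],"hand":1},{"offset":[0,0,0],"turn":[0,0,0],"hand":1},{"offset":[0,0,0],"turn":[0,0,0],"hand":1},{"offset":[0,0,0],"turn":[0,0,0],"hand":1},{"offset":[0,0,0],"turn":[0,0,0],"hand":1}]' 80
python3 -m handwheel '[{"offset":[0,0,0.05],"turn":[0,0,0.12],"hand":1},{"offset":[0,0,0.05],"turn":[0,0,0.12],"hand":1},{"offset":[0,0,0.05],"turn":[0,0,0.12],"hand":1},{"offset":[0,0,0.05],"turn":[0,0,0.12],"hand":1},{"offset":[0,0,0.05],"turn":[0,0,0.12],"hand":1}]' 80
python3 -c "
from h import *
st(); print(r.observe()['moment']); go(600.6,111.2,137,-0.125)"
```

```text
time: 54.7
tcp_pos: [602.0, 111.3, 150.8]
tcp_rot: [-0.557, 0.831, 0.001, 0.001]
wrist_force: [0.5, 0.4, 0.6]
finger_gap: 25.7
time: 55.12
tcp_pos: [601.5, 111.8, 151.2]
tcp_rot: [-0.557, 0.831, 0.002, 0.001]
wrist_force: [-0.8, 0.3, -0.4]
finger_gap: 8.6
time: 55.53
tcp_pos: [602.2, 111.1, 148.6]
tcp_rot: [-0.276, 0.961, 0.001, 0.001]
wrist_force: [-0.8, -0.7, -0.8]
finger_gap: 8.5
t 55.53 p [602.2 111.1 148.6] x [-0.848 -0.53  -0.002] y [-0.53   0.848  0.001] z [ 0.001  0.002 -1.   ] F [-0.8 -0.7 -0.8] gap 8.5 q [ 0.04  0.38  1.54  0.    1.22 -2.09]
[-0.04263956  0.05718318  0.19213793]
offset cm [0.14 0.09 1.16] turn z -0.887 tilt [ 0.001  0.002 -0.   ] q6 -2.09
```

```bash

for i in 1 2 3; do python3 -m handwheel '[{"offset":[0,0,0.05],"turn":[0,0,0.12],"hand":1},{"offset":[0,0,0.05],"turn":[0,0,0.12],"hand":1},{"offset":[0,0,0.05],"turn":[0,0,0.12],"hand":1},{"offset":[0,0,0.05],"turn":[0,0,0.12],"hand":1},{"offset":[0,0,0.05],"turn":[0,0,0.12],"hand":1}]' 80 ; done
python3 -m handwheel '[{"offset":[0,0,0.05],"turn":[0,0,0.12],"hand":1},{"offset":[0,0,0.05],"turn":[0,0,0.12],"hand":1},{"offset":[0,0,0.03],"turn":[0,0,0.08],"hand":1}]' 80
python3 -c "
from h import *
st(); print(r.observe()['moment']); go(600.6,111.2,137,-0.125)"
```

```text
time: 55.95
tcp_pos: [602.4, 110.2, 145.9]
tcp_rot: [0.033, 0.999, -0.0, 0.0]
wrist_force: [-1.0, -0.7, -0.1]
finger_gap: 8.3
time: 56.37
tcp_pos: [602.1, 109.3, 143.4]
tcp_rot: [0.339, 0.941, -0.001, 0.0]
wrist_force: [-1.0, -0.1, -0.0]
finger_gap: 8.9
time: 56.78
tcp_pos: [601.3, 108.8, 140.8]
tcp_rot: [0.612, 0.791, -0.002, -0.0]
wrist_force: [-1.1, 1.2, 1.1]
finger_gap: 8.3
time: 57.03
tcp_pos: [600.7, 108.8, 139.5]
tcp_rot: [0.735, 0.678, -0.003, -0.0]
wrist_force: [-1.1, 0.5, -0.2]
finger_gap: 8.8
t 57.03 p [600.7 108.8 139.5] x [ 0.08   0.997 -0.004] y [ 0.997 -0.08  -0.004] z [-0.004 -0.004 -1.   ] F [-1.1  0.5 -0.2] gap 8.8 q [ 0.04  0.39  1.55 -0.    1.21  0.12]
[0.0403335  0.13218124 0.24849897]
offset cm [ 0.24 -0.03  0.25] turn z 0.045 tilt [-0.004  0.004  0.   ] q6 0.12
```

```bash

python3 -m handwheel '[{"offset":[0,0,0.03],"turn":[0,0,0.08],"hand":1},{"offset":[0,0,0],"turn":[0,0,0.06],"hand":1}]' 80
python3 -m handwheel '[{"offset":[0,0,0],"turn":[0,0,0.06],"hand":1},{"offset":[0,0,0],"turn":[0,0,0.03],"hand":1}]' 80
python3 -c "
from h import *
st(); print(r.observe()['moment']); go(600.6,111.2,137,-0.125)"
python3 -m handwheel '[{"offset":[0,0,0],"turn":[0,0,0],"hand":-1},{"offset":[0,0,0],"turn":[0,0,0],"hand":-1},{"offset":[0,0,0],"turn":[0,0,0],"hand":-1},{"offset":[0,0,0],"turn":[0,0,0],"hand":-1},{"offset":[0,0,0],"turn":[0,0,0],"hand":-1}]' 
python3 -m handwheel '[{"offset":[0,0,0],"turn":[0,0,0],"hand":-1},{"offset":[0,0,0],"turn":[0,0,0],"hand":-1},{"offset":[0,0,-2],"turn":[0,0,0],"hand":-1},{"offset":[0,0,-3],"turn":[0,0,0],"hand":-1},{"offset":[0,0,-3],"turn":[0,0,0],"hand":-1}]' 
python3 -c "
from h import *
st(); go(410,-20,330,1.446)"
```

```text
time: 57.2
tcp_pos: [600.6, 108.9, 139.3]
tcp_rot: [0.782, 0.623, -0.003, 0.0]
wrist_force: [-0.8, 0.2, -0.9]
finger_gap: 8.2
time: 57.37
tcp_pos: [600.6, 109.0, 139.3]
tcp_rot: [0.807, 0.59, -0.004, 0.001]
wrist_force: [-0.3, 0.6, 0.6]
finger_gap: 8.7
t 57.37 p [600.6 109.  139.3] x [ 0.304  0.953 -0.008] y [ 0.953 -0.304 -0.002] z [-0.004 -0.007 -1.   ] F [-0.3  0.6  0.6] gap 8.7 q [ 0.04  0.39  1.55 -0.01  1.21  0.35]
[0.09125404 0.0579643  2.16042517]
offset cm [ 0.21 -0.06  0.23] turn z -0.184 tilt [-0.002  0.008  0.   ] q6 0.35
time: 57.78
tcp_pos: [601.6, 108.7, 139.8]
tcp_rot: [0.808, 0.59, -0.003, 0.002]
wrist_force: [0.1, 0.3, -0.1]
finger_gap: 68.2
time: 58.2
tcp_pos: [596.0, 108.5, 212.4]
tcp_rot: [0.808, 0.589, -0.011, -0.004]
wrist_force: [0.2, 1.0, 0.2]
finger_gap: 85.5
t 58.20 p [596.  108.5 212.4] x [ 0.306  0.952 -0.013] y [ 0.952 -0.306 -0.018] z [-0.022 -0.007 -1.   ] F [0.2 1.  0.2] gap 85.5 q [ 0.04  0.31  1.48 -0.01  1.37  0.35]
offset cm [-18.08 -13.98 -11.26] turn z 1.384 tilt [-0.018  0.013  0.   ] q6 0.35
```

```bash

python3 -m handwheel '[{"offset":[0,0,-3],"turn":[0,0,0],"hand":-1},{"offset":[1.9,-3.1,-0.8],"turn":[0,0,0],"hand":-1},{"offset":[1.9,-3.1,-0.8],"turn":[0,0,0],"hand":-1},{"offset":[1.9,-3.1,-0.8],"turn":[0,0,0],"hand":-1},{"offset":[1.9,-3.1,-0.8],"turn":[0,0,0],"hand":-1}]' 
python3 -m handwheel '[{"offset":[1.9,-3.1,-0.8],"turn":[0,0,0],"hand":-1},{"offset":[1.9,-3.1,-0.8],"turn":[0,0,0],"hand":-1},{"offset":[1.9,-3.1,0],"turn":[0,0,0],"hand":-1},{"offset":[1.9,-2,0],"turn":[0,0,0],"hand":-1},{"offset":[0,0,0],"turn":[0,0,0],"hand":-1}]' 
python3 - <<'E'
from h import *
st()
T=np.array((516.4,3));Y=-.125; ims=[]
for n in ("top","scene"):
    c=cam(n); save(c,n+"8"); im=c[0]; u,v=proj(c,[530,0,100])[0].astype(int)
    ims.append(cv2.resize(im[v-65:v+55,u-65:u+65],None,fx=3,fy=3,interpolation=cv2.INTER_CUBIC))
    if n=="top":
        g=cv2.cvtColor(im,6)
        for k,p in dict(fl=(-70,118),fr=(-70,-118),bl=(70,118),br=(70,-118)).items():
            w=at(T,Y,p); a,b=proj(c,[*w,140])[0]; m=np.zeros_like(g); cv2.circle(m,(int(round(a)),int(round(b))),10,255,-1)
            q=((g<95)&(m>0)).astype(np.uint8); nl,lab,s,_=cv2.connectedComponentsWithStats(q); i=1+np.argmax(s[1:,4]); ys,xs=np.nonzero(lab==i)
            P=np.array([ray(c,x,y,136) for x,y in zip(xs,ys)]); ev,V=np.linalg.eigh(np.cov((P-P.mean(0)).T)); d=V[:,1]
            an=np.pi/2+Y-np.arctan2(d[1],d[0]); print(k,len(xs),P.mean(0).round(0),w.round(0),"wing angle mod pi",round((an+np.pi/2)%np.pi-np.pi/2,3))
cv2.imwrite("pics/fin.png",np.hstack(ims))
E
```

```text
time: 58.62
tcp_pos: [508.1, 216.8, 285.0]
tcp_rot: [0.812, 0.584, -0.004, 0.001]
wrist_force: [1.3, 0.9, 0.3]
finger_gap: 85.3
time: 59.03
tcp_pos: [418.0, 333.9, 306.6]
tcp_rot: [0.811, 0.585, 0.001, 0.0]
wrist_force: [-0.8, 0.1, 0.1]
finger_gap: 85.3
t 59.03 p [418.  333.9 306.6] x [0.315 0.949 0.001] y [ 0.949 -0.315  0.001] z [ 0.001  0.001 -1.   ] F [-0.8  0.1  0.1] gap 85.3 q [ 0.51  0.08  1.56 -0.    1.5   0.83]
fl 56 [463. 127.] [462. 129.] wing angle mod pi -0.003
fr 71 [ 432. -105.] [ 432. -105.] wing angle mod pi 0.002
bl 49 [600. 110.] [601. 111.] wing angle mod pi 0.048
br 57 [ 569. -123.] [ 571. -123.] wing angle mod pi 0.043
```

View pics/fin.png

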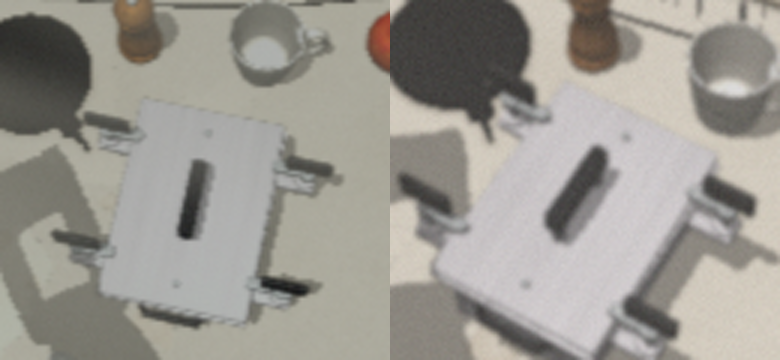

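The lid is seated and all four wings lie within 0.05 rad of the tight direction. The clamp fingers are over the lid, the mill and mug have not moved, and the arm is clear.

```bash
python3 -c "
from h import *
c=load('top0') if False else None
a=cv2.imread('pics/top0.png');b=load('top8')[0]
for n,(u,v) in dict(mill=(301,150),mug=(345,155),jar=(424,173)).items():
    print(n,cv2.phaseCorrelate(*[cv2.cvtColor(i[v-16:v+16,u-16:u+16],6).astype(np.float32) for i in (a,b)]))
print(r.finish_job())"
```

```text
mill ((-0.2032338249025507, 0.25959673727564514), 0.9670485763344914)
mug ((-0.10181068187127096, 0.02352482875520856), 0.9905856344848871)
jar ((-0.00613729112557948, 0.02447375235851368), 1.0017021335661411)
the job is handed in; nothing more can be done
None
```

Both tins (only two were in the tray) are in the canner, the lid is on, and all four wing nuts are turned clockwise to their stops. I handed the job in at about 59 s.

- **Order:** I tightened near left, then far right, then near right, then far left. The two right-hand nuts needed a second grip partway because of the last joint's range.
- **Nuts:** Each nut resisted with about 2 N m at its stop. Seen from the top camera, the near wings are within 0.01 rad of the tight direction. The far wings read about 0.045 rad off, which I put down to roughly a pixel of camera noise, since both reached the stop.
- **Tins and lid:** The tins stood upright in the pan when I last looked, just before lowering the lid; I could not see them after that. The lid settled at the expected height and matched its outline in the picture.
- **Lid contact:** On the first try the lid briefly touched a left-hand wing with a few newtons. I raised it, re-aligned it and lowered it cleanly, and neither left wing was disturbed.
- **Bystanders:** The salt mill, mug and jam jar shifted less than 0.35 pixel between the first and last top views, so they did not visibly move.

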